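# Change the handles on the lacquering board

## Robot

A 6-joint arm with a two-finger parallel gripper is mounted at the origin on the work surface. World frame = base frame: x ahead of the robot, y to its left, z up, the work surface at z = 0. Lengths are in m, angles in rad, forces in N, time in s.
With the tool pointing down it reaches from about 0.25 to 0.775 m from the base axis. Payload 4 kg.
Tool frame: the origin (TCP) lies midway between the tips of the shut fingers; the grasp point (between the pads) lies 19 mm behind it (r.hold_point_z is the z of the grasp point in the tool frame, in m); z points along the fingers, y is the line along which they close (so a half turn about z gives the same grasp; the last joint's range is limited). The gripper opens to 85 mm and grips with 20 to 120 N. Pads are 22 mm wide; open, the fingers measure 114 mm over their backs; the gripper's body (76 mm by 85 mm) begins 54 mm behind the grasp point. The pads swing forward as they close: fully open they stand 13 mm farther back than shut.
Start: joints at [-1.217, 0.087, 1.371, -0, 1.684, -0.103], TCP at [0.243, -0.494, 0.231] pointing down, gripper open.
Joint ranges: [-3.1, 3.1], [-0.76, 2.03], [0.27, 2.55], [-1.08, 4.22], [0.17, 2.65], [-2.57, 2.57]. Speed limits (rad/s): [2.79, 2.79, 3.14, 3.14, 3.14, 3.14].

## Interface

Orientations are given as a rotation vector (axis times angle).
In Python, from rig import r, capture, order gives the robot as it stands.
- The arm moves only by the tool drive_tool, never from a script. Its argument "increments" is a list of rows, each an object with "dp": the shift along the tool's x, y, z in m, a list of three; "dr": the turn, a rotation vector about the tool's x, y, z in degrees, a list of three; "grip": the finger opening in m, from 0 to 0.0854. In form: [{"dp": [x, y, z], "dr": [rx, ry, rz], "grip": grip}, ...]. A call has 1 to 12 rows; each row shifts and turns the commanded pose from where the row before left it, along the tool's axes as they then stand; what a row does not reach is not made up. A row lasts 1/10 s, in which the tool goes at most 50 mm and 8.59 degrees, less where a joint would pass 70% of its speed; a pose out of reach is approached as far as the arm can. A call is refused whole if a number of a shift passes 0.05 or a number of a turn 8.59, either way. A call with a gripper value outside its range is refused whole. The fingers move at their own pace and stop on an object; the grip force is fixed at half the most. Time passes only in rows, so rows that do not move let the fingers close. It gives the time, the measured TCP pose, the force, the opening and the grip force at its end, in the units of the state.
- r.observe(): the state, without advancing time (a new reading comes with each control period).
- capture(name): name is "side" or "top" or "wrist"; returns a dict with "color" (400x640x3 uint8, blue, green, red), "mtx" (3x3 intrinsics, pixels), "rvec" (rotation vector, rad) and "tvec" (3), from world to camera coordinates, as OpenCV has them; the wrist camera has in their place "hand_eye" (4x4, takes a point from camera to tool coordinates, whose origin is the TCP and whose axes are the flange's). Camera axes: x right, y down, z forward; pixel columns grow to the right and rows downward; lengths in m; the calibration is good to about 2 mm. A picture is of the moment at which its call begins: read the wrist's pose just before it. There is no depth.
- order.job_done(): hands the job in; it is judged then, once.
The state is a dict: "time_s": time; "joint_pos": joint angles; "qvel": joint speeds; "joint_torque": joint torques, N m; "tcp_pos": TCP position; "tcp_rot": TCP orientation; "force": force on the tool from outside, world axes, zero at the start; "moment": the same for the moment, N m; "width": finger opening in m; "gripper_force": force on a finger pad.
Only numpy, scipy, OpenCV 4.12 (cv2) and the standard library are available. Lean on these libraries where they do the work, as an engineer would, in place of code of your own. Each camera call takes 0.05 s, during which the arm holds its last target. There are 200 camera calls.

## Task

The blue-lacquered handles on the board's square spindles are dry. Open the tool chest's drawer, change them over - lay every blue handle flat in the drawer and fit every bare wooden handle from the drawer fully home on a spindle, one to a spindle, down on its collar - and then close the drawer fully. Any order and any spindle will do; leave the can, the mallet and the sharpening stone where they are.

Things in the scene. Friction and masses are not known exactly. Their poses are not given: they have to be found in the camera images.
- chest_front (a point): on the low dark wooden tool chest with one drawer and a lighter drawer front, 260 deep (x) x 380 wide (y) x 85 high; fixed on the bench. This point: middle of the lower edge of its front, on the bench. The front looks along its own -x; the drawer slides out that way.
- chest_drawer0 (a joint): the drawer's slide, m: 0 shut, grows as it opens, stop 0.181; 1 N friction, stays where left. Inside the drawer: 215 long (x) x 338 wide (y), floor 22 above the bench, side walls to 63, front panel to 74. Closed, the inside of its front wall is 21 behind (+x of) chest_front. Open by d: the front d - 6 mm of it is clear of the chest top; handles start in the front 135.
- chest_drawer0_handle (a point): middle of the drawer's brass bar handle: a horizontal round bar 11 in diameter and 120 long, across the front (chest y), its axis 35 in front of the drawer front and 47 above the bench, on two 8 mm posts 51 either side of the middle; the chest's top is 38 above it.
- stand: wooden lacquering board 220 x 220 x 18 high, fixed on the bench; origin: centre of its underside. Four spindles stand on it at x, y = +-58 mm.
- spindle1: one of four fixed steel spindles on the board: a round dark collar 28 in diameter and 10 high, from which a square shaft 12 x 12 stands up 30 more (total 40 high; the last 4 mm taper to 8 x 8). Origin: on its axis at its foot, on top of the board (18 above the bench). x and y are square to the shaft's flats; each spindle stands at an angle of its own.
- spindle2: one of four fixed steel spindles on the board: a round dark collar 28 in diameter and 10 high, from which a square shaft 12 x 12 stands up 30 more (total 40 high; the last 4 mm taper to 8 x 8). Origin: on its axis at its foot, on top of the board (18 above the bench). x and y are square to the shaft's flats; each spindle stands at an angle of its own.
- spindle3: one of four fixed steel spindles on the board: a round dark collar 28 in diameter and 10 high, from which a square shaft 12 x 12 stands up 30 more (total 40 high; the last 4 mm taper to 8 x 8). Origin: on its axis at its foot, on top of the board (18 above the bench). x and y are square to the shaft's flats; each spindle stands at an angle of its own.
- spindle4: one of four fixed steel spindles on the board: a round dark collar 28 in diameter and 10 high, from which a square shaft 12 x 12 stands up 30 more (total 40 high; the last 4 mm taper to 8 x 8). Origin: on its axis at its foot, on top of the board (18 above the bench). x and y are square to the shaft's flats; each spindle stands at an angle of its own.
- handle1: carved bare pale beech handle, a bar with round ends 84 long (x) x 34 wide (y) x 22 thick (z), 45 g, with a 14 x 14 square bore right through its middle along z, square to x and y, edged in brass. Origin: centre of the bar, 11 above what it lies on, 21 above a spindle's foot when fully home. Same both ways up; fits in four directions. Starts flat in the drawer; None from the start if absent.
- handle2: carved bare mid-brown cherry handle, a bar with round ends 84 long (x) x 34 wide (y) x 22 thick (z), 45 g, with a 14 x 14 square bore right through its middle along z, square to x and y, edged in brass. Origin: centre of the bar, 11 above what it lies on, 21 above a spindle's foot when fully home. Same both ways up; fits in four directions. Starts flat in the drawer; None from the start if absent.
- handle3: carved bare very dark walnut handle, a bar with round ends 84 long (x) x 34 wide (y) x 22 thick (z), 45 g, with a 14 x 14 square bore right through its middle along z, square to x and y, edged in brass. Origin: centre of the bar, 11 above what it lies on, 21 above a spindle's foot when fully home. Same both ways up; fits in four directions. Starts flat in the drawer; None from the start if absent.
- handle4: carved bare amber oak handle, a bar with round ends 84 long (x) x 34 wide (y) x 22 thick (z), 45 g, with a 14 x 14 square bore right through its middle along z, square to x and y, edged in brass. Origin: centre of the bar, 11 above what it lies on, 21 above a spindle's foot when fully home. Same both ways up; fits in four directions. Starts flat in the drawer; None from the start if absent.
- dry1: dry blue-lacquered handle, of the same shape and size as handle1 (84 x 34 x 22, 45 g, origin at its centre, same axes and bore). Starts fully home on a spindle of the board; None from the start if absent.
- dry2: dry blue-lacquered handle, of the same shape and size as handle1 (84 x 34 x 22, 45 g, origin at its centre, same axes and bore). Starts fully home on a spindle of the board; None from the start if absent.
- drawer_floor (a point): middle of the drawer's floor, on its upper face, 22 above the bench; axes as chest_front. It moves with the drawer. A handle lying flat in the drawer has its origin 11 above it.
- can: bystander: a full steel can, 76 in diameter, 100 high, standing on the bench; origin: centre of its underside
- mallet: bystander: a carver's round mallet standing on its head, 80 in diameter, 210 high; origin: centre of its underside
- stone: bystander: a sharpening stone in a wooden tray, 60 x 170 x 34 high, lying on the chest's top; origin: centre of its underside
Things that resemble listed ones, but are neither listed nor needed, are in the scene too. Leave any green or purple look-alike of the dry1 alone.

How it is judged:
On the way, in this order (a step that is already met when the one before it is completed fails the run):
1. the drawer is pulled well open (more than 120 mm) (value of joint chest_drawer0 above 0.12 m), for 0.2 s.
2. every bare handle that is there is fully home on a spindle and every blue one lies in the drawer (((horizontal distance between handle1 and spindle1 below 0.004 m and z of handle1 in the frame of spindle1 between 0.018 and 0.024 m and (angle between the x axis of handle1 and the x axis of spindle1, either way round below 0.2 rad or angle between the x axis of handle1 and the y axis of spindle1, either way round below 0.2 rad)) or (horizontal distance between handle1 and spindle2 below 0.004 m and z of handle1 in the frame of spindle2 between 0.018 and 0.024 m and (angle between the x axis of handle1 and the x axis of spindle2, either way round below 0.2 rad or angle between the x axis of handle1 and the y axis of spindle2, either way round below 0.2 rad)) or (horizontal distance between handle1 and spindle3 below 0.004 m and z of handle1 in the frame of spindle3 between 0.018 and 0.024 m and (angle between the x axis of handle1 and the x axis of spindle3, either way round below 0.2 rad or angle between the x axis of handle1 and the y axis of spindle3, either way round below 0.2 rad)) or (horizontal distance between handle1 and spindle4 below 0.004 m and z of handle1 in the frame of spindle4 between 0.018 and 0.024 m and (angle between the x axis of handle1 and the x axis of spindle4, either way round below 0.2 rad or angle between the x axis of handle1 and the y axis of spindle4, either way round below 0.2 rad))) and ((horizontal distance between handle2 and spindle1 below 0.004 m and z of handle2 in the frame of spindle1 between 0.018 and 0.024 m and (angle between the x axis of handle2 and the x axis of spindle1, either way round below 0.2 rad or angle between the x axis of handle2 and the y axis of spindle1, either way round below 0.2 rad)) or (horizontal distance between handle2 and spindle2 below 0.004 m and z of handle2 in the frame of spindle2 between 0.018 and 0.024 m and (angle between the x axis of handle2 and the x axis of spindle2, either way round below 0.2 rad or angle between the x axis of handle2 and the y axis of spindle2, either way round below 0.2 rad)) or (horizontal distance between handle2 and spindle3 below 0.004 m and z of handle2 in the frame of spindle3 between 0.018 and 0.024 m and (angle between the x axis of handle2 and the x axis of spindle3, either way round below 0.2 rad or angle between the x axis of handle2 and the y axis of spindle3, either way round below 0.2 rad)) or (horizontal distance between handle2 and spindle4 below 0.004 m and z of handle2 in the frame of spindle4 between 0.018 and 0.024 m and (angle between the x axis of handle2 and the x axis of spindle4, either way round below 0.2 rad or angle between the x axis of handle2 and the y axis of spindle4, either way round below 0.2 rad))) and ((horizontal distance between handle3 and spindle1 below 0.004 m and z of handle3 in the frame of spindle1 between 0.018 and 0.024 m and (angle between the x axis of handle3 and the x axis of spindle1, either way round below 0.2 rad or angle between the x axis of handle3 and the y axis of spindle1, either way round below 0.2 rad)) or (horizontal distance between handle3 and spindle2 below 0.004 m and z of handle3 in the frame of spindle2 between 0.018 and 0.024 m and (angle between the x axis of handle3 and the x axis of spindle2, either way round below 0.2 rad or angle between the x axis of handle3 and the y axis of spindle2, either way round below 0.2 rad)) or (horizontal distance between handle3 and spindle3 below 0.004 m and z of handle3 in the frame of spindle3 between 0.018 and 0.024 m and (angle between the x axis of handle3 and the x axis of spindle3, either way round below 0.2 rad or angle between the x axis of handle3 and the y axis of spindle3, either way round below 0.2 rad)) or (horizontal distance between handle3 and spindle4 below 0.004 m and z of handle3 in the frame of spindle4 between 0.018 and 0.024 m and (angle between the x axis of handle3 and the x axis of spindle4, either way round below 0.2 rad or angle between the x axis of handle3 and the y axis of spindle4, either way round below 0.2 rad))) and ((horizontal distance between handle4 and spindle1 below 0.004 m and z of handle4 in the frame of spindle1 between 0.018 and 0.024 m and (angle between the x axis of handle4 and the x axis of spindle1, either way round below 0.2 rad or angle between the x axis of handle4 and the y axis of spindle1, either way round below 0.2 rad)) or (horizontal distance between handle4 and spindle2 below 0.004 m and z of handle4 in the frame of spindle2 between 0.018 and 0.024 m and (angle between the x axis of handle4 and the x axis of spindle2, either way round below 0.2 rad or angle between the x axis of handle4 and the y axis of spindle2, either way round below 0.2 rad)) or (horizontal distance between handle4 and spindle3 below 0.004 m and z of handle4 in the frame of spindle3 between 0.018 and 0.024 m and (angle between the x axis of handle4 and the x axis of spindle3, either way round below 0.2 rad or angle between the x axis of handle4 and the y axis of spindle3, either way round below 0.2 rad)) or (horizontal distance between handle4 and spindle4 below 0.004 m and z of handle4 in the frame of spindle4 between 0.018 and 0.024 m and (angle between the x axis of handle4 and the x axis of spindle4, either way round below 0.2 rad or angle between the x axis of handle4 and the y axis of spindle4, either way round below 0.2 rad))) and x of dry1 in the frame of drawer_floor between -0.1 and 0.1 m and y of dry1 in the frame of drawer_floor between -0.16 and 0.16 m and z of dry1 in the frame of drawer_floor between 0.005 and 0.016 m and x of dry2 in the frame of drawer_floor between -0.1 and 0.1 m and y of dry2 in the frame of drawer_floor between -0.16 and 0.16 m and z of dry2 in the frame of drawer_floor between 0.005 and 0.016 m), for 0.2 s.
At the end, for the whole second after the job is handed in: Every bare handle there is sits square on a spindle, its centre within 4 mm of the axis and 3 mm of its height when down on the collar; every blue one lies flat on the drawer floor (centre 5 to 16 mm above it); the drawer is shut to within 8 mm (all of step 2 and value of joint chest_drawer0 below 0.008 m); the robot touches nothing.
It fails at once if the can is moved more than 40 mm (distance of can from where it was at the start of the episode above 0.04 m).
It fails at once if the mallet is moved more than 40 mm (distance of mallet from where it was at the start of the episode above 0.04 m).
It fails at once if the stone is moved more than 40 mm (distance of stone from where it was at the start of the episode above 0.04 m).
Of dry1, dry2 only 1 to 2 are there at a start; the rules pass over those that are not, and their reading is None.
Of handle1, handle2, handle3, handle4 only 3 to 4 are there at a start; the rules pass over those that are not, and their reading is None.
At some moment in a run one of handle1, handle2, handle3, handle4, dry1, dry2 may be knocked a few centimetres aside while the robot is not near it.
Once in a run the grip may slacken for a moment while it holds something.
It also fails if it takes over 210 s, if anything falls off the work surface, if the arm or the gripper's body presses on something with over 40 N, if the wrist force passes 120 N, or if a joint passes its speed limit or range.

## Working session

There is one attempt and no reset: what is moved stays moved. The work goes in short steps, Python scripts to look and compute and a tool call to move; the robot and the scene stay as the last step left them, time stands still between calls to the robot, and variables do not carry over. Pictures are saved under pics/ and viewed, at most 14 in all, crops included, and the job is handed in when it is done.

Besides the shell and the picture viewer there is one more tool, called as name(argument=value, ...) on one line, values as JSON. drive_tool: Moves the arm, as the interface text tells. Its arguments: {"type":"object","properties":{"increments":{"type":"array","items":{"type":"object","properties":{"dp":{"type":"array","items":{"type":"number"}},"dr":{"type":"array","items":{"type":"number"}},"grip":{"type":"number"}}}}},"required":["increments"]}

```bash
ls; mkdir -p pics; python3 - <<'E'
from rig import r,capture
import cv2,pickle
s=r.observe();print({k:s[k] for k in('time_s','tcp_pos','tcp_rot','width','force')},r.hold_point_z)
d={}
for n in("side","top","wrist"):
    d[n]=capture(n);cv2.imwrite(f"pics/{n}0.png",d[n]["color"])
    print(n,{k:v for k,v in d[n].items() if k!="color"})
E
```

```text
pics
{'time_s': 0.0, 'tcp_pos': array([ 0.24241421, -0.49311863,  0.23008667]), 'tcp_rot': array([-3.05775303e+00, -7.10793641e-01,  4.44612322e-04]), 'width': 0.08533081697119571, 'force': array([-0.33503324,  0.19343031,  0.08274885])} -0.0187
side {'mtx': array([[388.06900795,   0.        , 315.83322933],
       [  0.        , 388.06900795, 203.74947804],
       [  0.        ,   0.        ,   1.        ]]), 'rvec': array([ 2.31622282, -0.27562429,  0.10446725]), 'tvec': array([-0.5276275 ,  0.16956266,  0.90180425])}
top {'mtx': array([[489.10775489,   0.        , 326.5089257 ],
       [  0.        , 489.10775489, 200.73607217],
       [  0.        ,   0.        ,   1.        ]]), 'rvec': array([ 2.19188355, -2.15309252,  0.1179245 ]), 'tvec': array([0.01354131, 0.57900482, 1.10658281])}
wrist {'mtx': array([[283.43181153,   0.        , 312.8145558 ],
       [  0.        , 283.43181153, 197.82758458],
       [  0.        ,   0.        ,   1.        ]]), 'hand_eye': array([[-1.03252851e-04, -9.57329032e-01, -2.89000196e-01,
         7.39023588e-02],
       [ 9.99999907e-01, -2.20050278e-04,  3.71652614e-04,
        -7.40242526e-04],
       [-4.19388410e-04, -2.89000130e-01,  9.57328966e-01,
        -1.42462327e-01],
       [ 0.00000000e+00,  0.00000000e+00,  0.00000000e+00,
         1.00000000e+00]])}
```

View pics/top0.png

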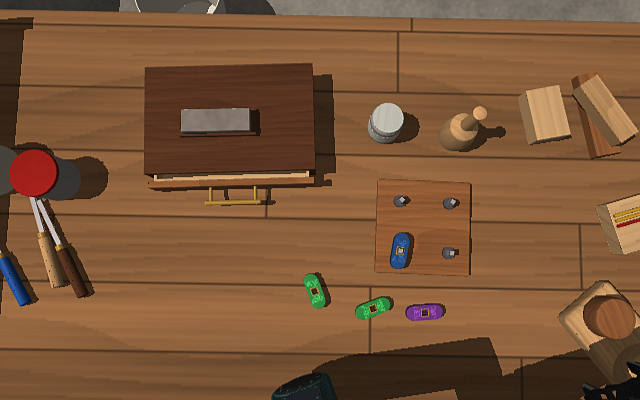

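View pics/side0.png

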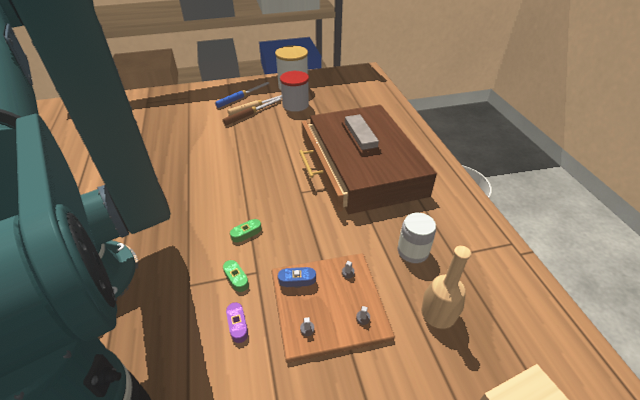

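The top view shows the board at (423,227), with one blue handle at (401,250). There are bare spindles at (401,201), (450,203) and (450,253). The chest is at (232,120), with its brass bar running from (205,203) to (272,203). The possible mix-ups are green look-alikes at (315,290) and (373,308), a purple one at (425,312), and a blue chisel grip at (14,280). The one on the spindle is the blue handle I want.

```bash
cat > h.py <<'E'
from rig import r,capture
import cv2,numpy as np
from scipy.spatial.transform import Rotation as R
def pose():
    s=r.observe(); return np.array(s['tcp_pos']),R.from_rotvec(s['tcp_rot']).as_matrix(),s
def shot(n,f=None):
    p,A,_=pose(); c=capture(n); im=c['color']
    if n=="wrist":
        H=np.array(c['hand_eye']); C=A@H[:3,3]+p; M=A@H[:3,:3]
    else:
        Q=cv2.Rodrigues(c['rvec'])[0]; M=Q.T; C=-Q.T@c['tvec']
    if f: cv2.imwrite(f"pics/{f}.png",im)
    return im,(np.array(c['mtx']),M,C)
def w(cam,uv,z):
    K,M,C=cam; uv=np.atleast_2d(uv).astype(float)
    d=(M@np.linalg.inv(K)@np.c_[uv,np.ones(len(uv))].T).T
    return C+d*((z-C[2])/d[:,2])[:,None]
def px(cam,P):
    K,M,C=cam; q=(np.atleast_2d(P)-C)@M@K.T; return q[:,:2]/q[:,2:]
def go(x,y,z,yaw=None):
    """print shift in tool axes to world target (tcp) and turn (deg) about tool z so tool y is at yaw (mod 180) in world"""
    p,A,s=pose(); d=A.T@(np.array([x,y,z])-p)
    # tilt error
    cur=np.degrees(np.arctan2(A[1,1],A[0,1]))
    t=None
    if yaw is not None: t=-((yaw-cur+90)%180-90)   # tool z down: +rz lowers world yaw
    print('shift mm',np.round(d*1e3,1),'rz',t,'cur yaw of tool y',round(cur,1),'tilt',np.round(A[:,2],3))
E
python3 - <<'E'
from h import *
im,c=shot("top")
print('cam',c[2])
for n,uv,z in [('bar',[[205,203],[272,203]],.047),('chesttop corners',[[145,68],[313,64],[315,174],[145,174]],.085),
 ('board',[[377,180],[470,183],[470,275],[375,273]],.018),('spindletops',[[402,198],[450,201],[450,251],[402,248]],.058),('can',[[387,118]],.1),('mallet',[[480,114]],.21)]:
    print(n,np.round(w(c,uv,z)[:,:2],4).tolist())
cv2.imwrite("pics/crop1.png",cv2.resize(im[150:330,130:490],None,fx=2.2,fy=2.2,interpolation=cv2.INTER_CUBIC))
p,A,s=pose();print(p,A)
E
```

```text
cam [0.46349545 0.03073332 1.15938902]
bar [[0.5666, 0.301], [0.5694, 0.1483]]
chesttop corners [[0.8675, 0.4404], [0.8847, 0.0604], [0.6322, 0.0508], [0.6251, 0.427]]
board [[0.6311, -0.0944], [0.6281, -0.314], [0.4131, -0.3114], [0.4139, -0.0913]]
spindletops [[0.5851, -0.147], [0.5803, -0.256], [0.4674, -0.2551], [0.4722, -0.1472]]
can [[0.7583, -0.1066]]
mallet [[0.7395, -0.2777]]
[ 0.24247158 -0.49332285  0.23054541] [[ 8.97468515e-01  4.41078223e-01 -5.15983889e-04]
 [ 4.41078508e-01 -8.97467550e-01  1.32115652e-03]
 [ 1.19654571e-04 -1.41328578e-03 -9.99998994e-01]]
```

View pics/crop1.png

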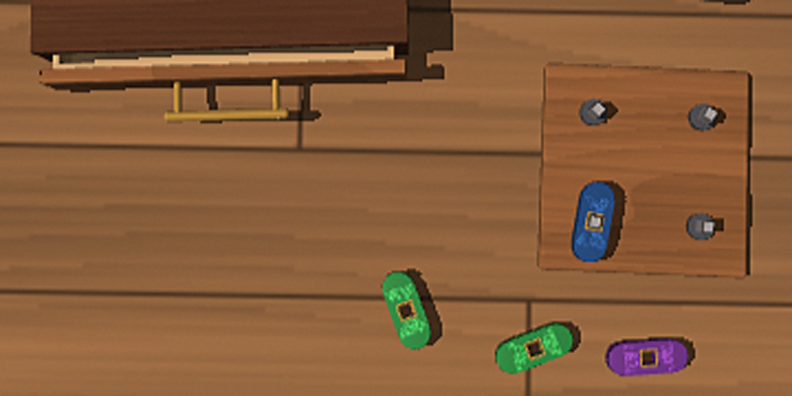

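The close crop confirms a single blue handle, on the front-left spindle at crop (595,222). The green and purple ones lie loose on the bench. The drawer is slightly ajar. I'll move over the board to view the spindles.

drive_tool(increments=[{"dp":[0.04,-0.0165,-0.0055]},{"dp":[0.04,-0.0165,-0.0055]},{"dp":[0.04,-0.0165,-0.0055]},{"dp":[0.04,-0.0165,-0.0055]},{"dp":[0.04,-0.0165,-0.0055]},{"dp":[0.04,-0.0165,-0.0055]},{"dp":[0.04,-0.0165,-0.0055]},{"dp":[0.04,-0.0165,-0.0055]},{"dp":[0.04,-0.0165,-0.0055]},{"dr":[0,0,-8]},{"dr":[0,0,-8]},{"dr":[0,0,-8]}])

```text
invalid input at $.increments[0]: expected keys dp, dr, grip
```

drive_tool(increments=[{"dr":[0,0,-8]},{"dr":[0,0,-8]},{"dr":[0,0,-8]},{"dr":[0,0,-8]},{"dr":[0,0,-8]},{"dr":[0,0,0]},{"dr":[0,0,0]}])

```text
invalid input at $.increments[0]: expected keys dp, dr, grip
```

```bash
python3 - <<'E'
from h import *
im,c=shot("wrist","w1")
p,A,s=pose();print(p,s['force'],c[2])
go(0.567,0.237,0.15,2)
S=[[0.5851,-0.147],[0.5803,-0.256],[0.4674,-0.2551],[0.4722,-0.1472]]
print(px(c,np.c_[np.array(S),[.058]*4]))
E
```

```text
[ 0.24252396 -0.49339958  0.23073912] [0.18741288 0.2984681  0.67794177] [ 0.30854359 -0.4602499   0.37301797]
shift mm [ 613.4 -512.3   81.3] rz -65.82508766748657 cur yaw of tool y -63.8 tilt [-0.     0.001 -1.   ]
[[  75.97004043 -489.30464112]
 [ 225.55588546 -369.62665064]
 [ 175.24376198 -182.07542719]
 [  43.57341042 -272.05828071]]
```

View pics/w1.png

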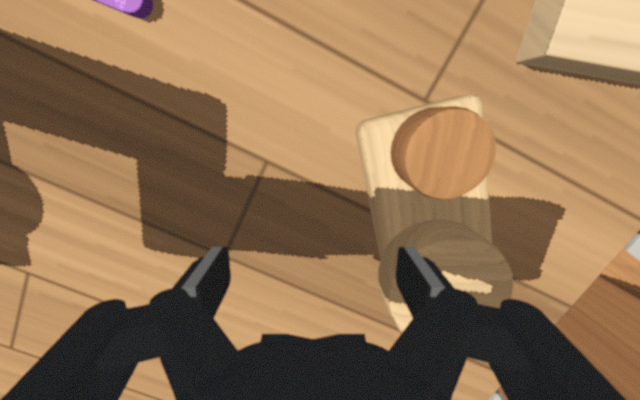

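The moves were refused because every row needs all three keys. This view shows only the bench near the start. I'll repeat the move.

drive_tool(increments=[{"dp":[0.04,-0.0165,-0.0055],"dr":[0,0,0],"grip":0.085},{"dp":[0.04,-0.0165,-0.0055],"dr":[0,0,0],"grip":0.085},{"dp":[0.04,-0.0165,-0.0055],"dr":[0,0,0],"grip":0.085},{"dp":[0.04,-0.0165,-0.0055],"dr":[0,0,0],"grip":0.085},{"dp":[0.04,-0.0165,-0.0055],"dr":[0,0,0],"grip":0.085},{"dp":[0.04,-0.0165,-0.0055],"dr":[0,0,0],"grip":0.085},{"dp":[0.04,-0.0165,-0.0055],"dr":[0,0,0],"grip":0.085},{"dp":[0.04,-0.0165,-0.0055],"dr":[0,0,0],"grip":0.085},{"dp":[0.04,-0.0165,-0.0055],"dr":[0,0,0],"grip":0.085},{"dp":[0,0,0],"dr":[0,0,-8],"grip":0.085},{"dp":[0,0,0],"dr":[0,0,-8],"grip":0.085},{"dp":[0,0,0],"dr":[0,0,-8],"grip":0.085}])

```text
time_s: 1.45
tcp_pos: [0.5005, -0.2009, 0.2806]
tcp_rot: [-2.84, -1.342, 0.001]
force: [0.2, -0.5, -0.5]
width: 0.085
gripper_force: 0.0
```

drive_tool(increments=[{"dp":[0,0,0],"dr":[0,0,-8],"grip":0.085},{"dp":[0,0,0],"dr":[0,0,-8],"grip":0.085},{"dp":[0,0,0],"dr":[0,0,-8],"grip":0.085},{"dp":[0,0,0],"dr":[0,0,-8],"grip":0.085},{"dp":[0,0,0],"dr":[0,0,-8],"grip":0.085},{"dp":[0,0,0],"dr":[0,0,0],"grip":0.085},{"dp":[0,0,0],"dr":[0,0,0],"grip":0.085}])

```text
time_s: 2.15
tcp_pos: [0.5001, -0.2015, 0.2807]
tcp_rot: [-2.221, -2.221, 0.0]
force: [0.0, -0.7, 0.2]
width: 0.0852
gripper_force: 0.0
```

```bash
python3 - <<'E'
from h import *
im,c=shot("wrist","w2")
p,A,s=pose();print(p,s['force'],c[2],s['joint_pos'])
go(0.567,0.237,0.15,2)
S=[[0.5851,-0.147],[0.5803,-0.256],[0.4674,-0.2551],[0.4722,-0.1472]]
print(px(c,np.c_[np.array(S),[.058]*4]))
E
```

```text
[ 0.5001435  -0.20154325  0.28070562] [-0.13604699 -0.39039667  0.57570777] [ 0.49997022 -0.1270502   0.42317   ] [-4.88185415e-01  5.90021000e-02  1.30378242e+00 -6.52358218e-05
  1.77896392e+00 -4.88814961e-01]
shift mm [438.5  67.1 130.7] rz -1.9647017458929952 cur yaw of tool y 0.0 tilt [-0.  0. -1.]
[[380.60757049 128.71471434]
 [371.55922497 210.78346161]
 [288.83197209 210.16900203]
 [290.55433643 128.87816116]]
```

View pics/w2.png

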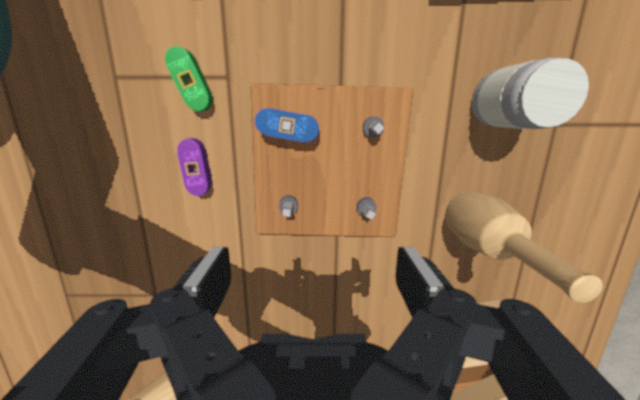

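The wrist view shows the blue handle at (287,125), bare spindles at (374,127), (288,207) and (367,209), the can and the mallet. These agree with the top camera. Next, the drawer bar.

drive_tool(increments=[{"dp":[0.0487,0.0074,0.008],"dr":[0,0,0],"grip":0.03},{"dp":[0.0487,0.0074,0.008],"dr":[0,0,0],"grip":0.03},{"dp":[0.0487,0.0074,0.008],"dr":[0,0,0],"grip":0.03},{"dp":[0.0487,0.0074,0.008],"dr":[0,0,0],"grip":0.03},{"dp":[0.0487,0.0074,0.008],"dr":[0,0,0],"grip":0.03},{"dp":[0.0487,0.0074,0.008],"dr":[0,0,0],"grip":0.03},{"dp":[0.0487,0.0074,0.008],"dr":[0,0,0],"grip":0.03},{"dp":[0.0487,0.0074,0.008],"dr":[0,0,0],"grip":0.03},{"dp":[0.0487,0.0074,0.008],"dr":[0,0,0],"grip":0.03},{"dp":[0,0,0],"dr":[0,0,-2],"grip":0.03},{"dp":[0,0,0],"dr":[0,0,0],"grip":0.03},{"dp":[0,0,0],"dr":[0,0,0],"grip":0.03}])

```text
time_s: 3.4
tcp_pos: [0.5655, 0.2366, 0.2089]
tcp_rot: [2.181, 2.261, -0.0]
force: [-0.8, -0.7, -0.1]
width: 0.0299
gripper_force: 0.0
```

```bash
python3 - <<'E'
from h import *
im,c=shot("wrist","w3")
hsv=cv2.cvtColor(im,cv2.COLOR_BGR2HSV)
p,A,s=pose();print(p,s['width'])
print('expect bar ends',px(c,[[.567,.297,.047],[.567,.177,.047],[.63,.42,.085],[.63,.05,.085]]))
it,ct=shot("top")
hs=cv2.cvtColor(it,cv2.COLOR_BGR2HSV)
print([hs[203,x].tolist() for x in (210,225,240,255)])
E
```

```text
[0.56566385 0.23617715 0.2091817 ] 0.029821773347104147
expect bar ends [[316.26818494 126.25198258]
 [312.19759475 232.31627676]
 [402.6374612  -28.65943029]
 [362.17644011 347.38436456]]
[[86, 80, 108], [99, 189, 31], [19, 170, 182], [19, 170, 162]]
```

View pics/w3.png

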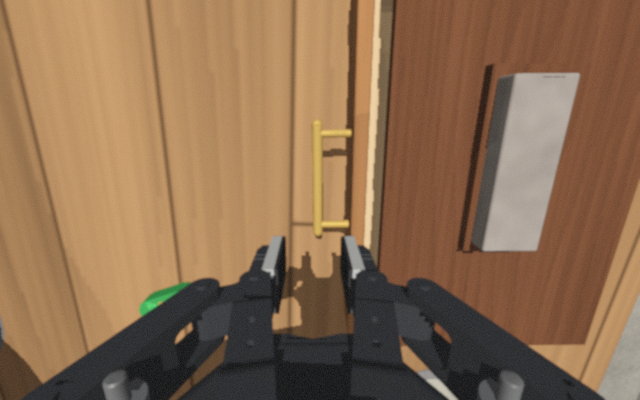

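The bar runs from (317,122) to (319,237), so its middle is at about (0.5705, 0.2365) and the chest yaw is about 3°. I'll descend and grip it.

drive_tool(increments=[{"dp":[0,0.005,0.04],"dr":[0,0,-0.8],"grip":0.026},{"dp":[0,0,0.04],"dr":[0,0,0],"grip":0.026},{"dp":[0,0,0.04],"dr":[0,0,0],"grip":0.026},{"dp":[0,0,0.03],"dr":[0,0,0],"grip":0.026},{"dp":[0,0,0.02],"dr":[0,0,0],"grip":0.026},{"dp":[0,0,0.01],"dr":[0,0,0],"grip":0.026},{"dp":[0,0,0],"dr":[0,0,0],"grip":0.0},{"dp":[0,0,0],"dr":[0,0,0],"grip":0.0},{"dp":[0,0,0],"dr":[0,0,0],"grip":0.0},{"dp":[0,0,0],"dr":[0,0,0],"grip":0.0}])

```text
time_s: 4.5
tcp_pos: [0.5715, 0.2361, 0.03]
tcp_rot: [2.162, 2.275, 0.001]
force: [0.7, -3.5, 2.4]
width: 0.0089
gripper_force: 58.6
```

drive_tool(increments=[{"dp":[0,-0.005,0],"dr":[0,0,0],"grip":0.0},{"dp":[0,-0.01,0],"dr":[0,0,0],"grip":0.0},{"dp":[0,-0.015,0],"dr":[0,0,0],"grip":0.0},{"dp":[0,-0.015,0],"dr":[0,0,0],"grip":0.0},{"dp":[0,-0.015,0],"dr":[0,0,0],"grip":0.0},{"dp":[0,-0.015,0],"dr":[0,0,0],"grip":0.0},{"dp":[0,-0.015,0],"dr":[0,0,0],"grip":0.0},{"dp":[0,-0.015,0],"dr":[0,0,0],"grip":0.0},{"dp":[0,-0.015,0],"dr":[0,0,0],"grip":0.0},{"dp":[0,-0.015,0],"dr":[0,0,0],"grip":0.0},{"dp":[0,-0.01,0],"dr":[0,0,0],"grip":0.0},{"dp":[0,-0.005,0],"dr":[0,0,0],"grip":0.0}])

```text
time_s: 5.7
tcp_pos: [0.4202, 0.229, 0.03]
tcp_rot: [2.161, 2.278, 0.001]
force: [2.1, -5.0, 5.1]
width: 0.0087
gripper_force: 59.3
```

drive_tool(increments=[{"dp":[0,0,0],"dr":[0,0,0],"grip":0.0},{"dp":[0,0,0],"dr":[0,0,0],"grip":0.026},{"dp":[0,0,0],"dr":[0,0,0],"grip":0.026},{"dp":[0,0,-0.03],"dr":[0,0,0],"grip":0.026},{"dp":[0,0,-0.04],"dr":[0,0,0],"grip":0.026},{"dp":[0,0,-0.05],"dr":[0,0,0],"grip":0.026},{"dp":[0,0,-0.05],"dr":[0,0,0],"grip":0.03},{"dp":[-0.01,0.04,-0.05],"dr":[0,0,0],"grip":0.03},{"dp":[-0.01,0.04,-0.03],"dr":[0,0,0],"grip":0.03},{"dp":[0,0,0],"dr":[0,0,0],"grip":0.03},{"dp":[0,0,0],"dr":[0,0,0],"grip":0.03}])

```text
time_s: 6.8
tcp_pos: [0.4919, 0.2158, 0.2662]
tcp_rot: [-2.163, -2.277, 0.0]
force: [-1.1, -0.6, -0.7]
width: 0.0301
gripper_force: 0.0
```

```bash
python3 - <<'E'
from h import *
im,c=shot("wrist","w4")
p,A,s=pose();print(p,s['width'],s['time_s'])
import pickle;pickle.dump((im,c),open('w4.pkl','wb'))
E
```

```text
[0.49081007 0.21576741 0.26519948] 0.03003273831594795 6.85
```

View pics/w4.png

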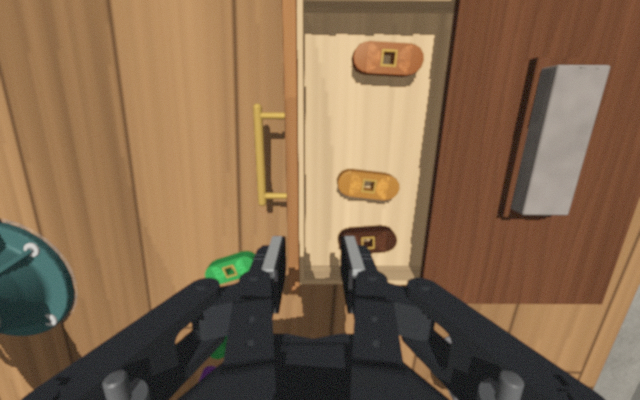

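The open drawer holds three bare handles: cherry (388,58), oak (368,186) and walnut (367,242). No beech handle is visible. The blue, green and purple handles stay as judged. Now I'll measure them.

```bash
cat >> h.py <<'E'
def bar(im,cam,uv,z=.044,half=50,show=None):
    """handle near pixel uv: mask differing from surroundings by saturation/value, rect on plane z; returns centre, long axis deg, sizes"""
    lab=cv2.GaussianBlur(cv2.cvtColor(im,cv2.COLOR_BGR2LAB),(3,3),0).astype(float)
    u,v=map(int,uv); H,W=im.shape[:2]
    th=np.linspace(0,2*np.pi,24)
    # colour sampled on the wood around the bore
    P=w(cam,uv,z)[0]; pts=[]
    for a in th: pts.append(px(cam,P+[.0125*np.cos(a),.0125*np.sin(a),0])[0])
    pts=np.round(pts).astype(int); pts=pts[(pts[:,0]>0)&(pts[:,0]<W)&(pts[:,1]>0)&(pts[:,1]<H)]
    col=np.median(lab[pts[:,1],pts[:,0]],axis=0)
    m=(np.linalg.norm((lab-col)*[.6,1.5,1.5],axis=2)<26).astype(np.uint8)
    roi=np.zeros_like(m); cv2.circle(roi,(u,v),half,1,-1); m&=roi
    m=cv2.morphologyEx(m,cv2.MORPH_CLOSE,np.ones((9,9)))
    m=cv2.morphologyEx(m,cv2.MORPH_OPEN,np.ones((3,3)))
    cs,_=cv2.findContours(m,cv2.RETR_EXTERNAL,cv2.CHAIN_APPROX_NONE)
    k=max(cs,key=cv2.contourArea).reshape(-1,2)
    q=w(cam,k,z)[:,:2]; (c,s,a)=cv2.minAreaRect((q*1e4).astype(np.float32))
    if s[0]<s[1]: a+=90; s=s[::-1]
    print('seed',np.round(P,4),'rect c',np.round(np.array(c)/1e4,4),'long deg',round((a+90)%180-90,1),'size mm',np.round(np.array(s)/10,1))
def bore(im,cam,P,yaw,z,half=.012):
    """refine bore: rectify a patch round P on plane z and return it (1 px = 0.25 mm)"""
    n=int(half*2/.00025); g=(np.arange(n)-n/2+.5)*.00025
    X,Y=np.meshgrid(g,-g); c,s=np.cos(np.radians(yaw)),np.sin(np.radians(yaw))
    W=np.stack([P[0]+c*X-s*Y,P[1]+s*X+c*Y,np.full_like(X,z)],-1).reshape(-1,3)
    q=px(cam,W).astype(np.float32).reshape(n,n,2)
    return cv2.remap(im,q[...,0],q[...,1],cv2.INTER_CUBIC)
E
python3 - <<'E'
from h import *;import pickle
im,c=pickle.load(open('w4.pkl','rb'))
for uv in([388,58],[368,186],[367,242]): bar(im,c,uv)
print('drawer corners floor',np.round(w(c,[[304,33],[434,36],[302,266],[414,266]],.022)[:,:2],3).tolist(), 'rim',np.round(w(c,[[300,4],[300,280]],.063)[:,:2],3).tolist())
print('bar mid',w(c,[[261,155]],.047))
it,ct=shot("top"); cv2.imwrite('pics/crop2.png',cv2.resize(it[40:330,130:490],None,fx=2.2,fy=2,interpolation=cv2.INTER_CUBIC))
go(.515,.305,.16,92.8)
E
```

```text
seed [0.5726 0.3553 0.044 ] rect c [0.5721 0.3557] long deg -0.1 size mm [83.8 33.7]
seed [0.5658 0.2003 0.044 ] rect c [0.5659 0.2024] long deg -3.4 size mm [83.5 37.8]
seed [0.5732 0.1191 0.044 ] rect c [0.5726 0.119 ] long deg 7.4 size mm [80.  48.3]
drawer corners floor [[0.472, 0.381], [0.63, 0.386], [0.483, 0.063], [0.655, 0.072]] rim [[0.469, 0.399], [0.482, 0.065]]
bar mid [[0.42453821 0.23459416 0.047     ]]
shift mm [ 87.9  29.8 104.6] rz -89.78897372202988 cur yaw of tool y 3.0 tilt [-0.004 -0.001 -1.   ]
```

View pics/crop2.png

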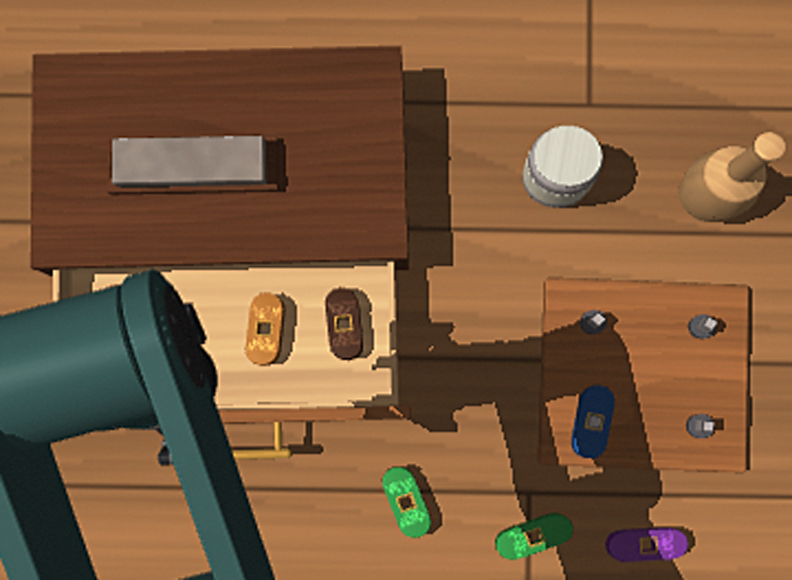

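There are exactly three bare handles and three free spindles. Cherry goes first: I'll hover over it with the camera on the far side.

drive_tool(increments=[{"dp":[0.0452,0.0296,0.035],"dr":[0,0,0],"grip":0.048},{"dp":[0.0452,0.0296,0.035],"dr":[0,0,0],"grip":0.048},{"dp":[0.0452,0.0296,0.035],"dr":[0,0,0],"grip":0.048},{"dp":[0,0,0],"dr":[0,0,8.5],"grip":0.048},{"dp":[0,0,0],"dr":[0,0,8.5],"grip":0.048},{"dp":[0,0,0],"dr":[0,0,8.5],"grip":0.048},{"dp":[0,0,0],"dr":[0,0,8.5],"grip":0.048},{"dp":[0,0,0],"dr":[0,0,8.5],"grip":0.048},{"dp":[0,0,0],"dr":[0,0,8.5],"grip":0.048},{"dp":[0,0,0],"dr":[0,0,8.5],"grip":0.048},{"dp":[0,0,0],"dr":[0,0,8.5],"grip":0.048},{"dp":[0,0,0],"dr":[0,0,8.5],"grip":0.048}])

```text
time_s: 8.1
tcp_pos: [0.5528, 0.3244, 0.1834]
tcp_rot: [3.11, 0.442, -0.006]
force: [-0.2, -0.3, 0.6]
width: 0.048
gripper_force: 0.0
```

drive_tool(increments=[{"dp":[0,0,0],"dr":[0,0,8.5],"grip":0.048},{"dp":[0,0,0],"dr":[0,0,8],"grip":0.048},{"dp":[0,0,0],"dr":[0,0,0],"grip":0.048},{"dp":[0,0,0],"dr":[0,0,0],"grip":0.048}])

```text
time_s: 8.5
tcp_pos: [0.5536, 0.3244, 0.1841]
tcp_rot: [3.141, 0.005, -0.003]
force: [0.5, 0.1, -0.7]
width: 0.0478
gripper_force: 0.0
```

```bash
python3 - <<'E'
from h import *
im,c=shot("wrist","w5")
P=[[.572,.3555,.044],[.566,.2015,.044],[.573,.119,.044]]
q=px(c,P);print(q)
for u in q[:2]:
    if 0<u[0]<640 and 0<u[1]<400: bar(im,c,u,half=65)
go(.572,.3555,.025,-90)
E
```

```text
[[282.61271541 168.98190998]
 [434.19628532 175.24204158]
 [516.65104939 168.68967192]]
seed [0.572  0.3555 0.044 ] rect c [0.5738 0.3558] long deg -0.6 size mm [82.6 33.7]
seed [0.566  0.2015 0.044 ] rect c [0.5742 0.2064] long deg -84.9 size mm [117.8  67.9]
shift mm [ 18.4 -31.2 159.4] rz 0.15266967481151994 cur yaw of tool y -89.8 tilt [-0.002 -0.001 -1.   ]
```

View pics/w5.png

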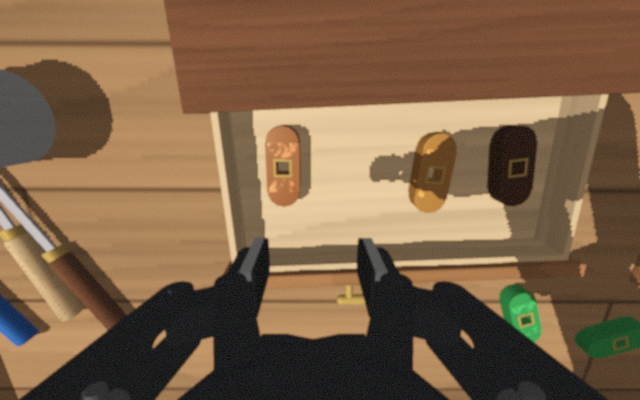

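The drawer view shows cherry at (283,168), oak at (433,173) and walnut at (517,168). I'll descend on cherry and grip it.

drive_tool(increments=[{"dp":[0.0188,-0.0312,0.03],"dr":[0,0,0.2],"grip":0.048},{"dp":[0,0,0.03],"dr":[0,0,0],"grip":0.048},{"dp":[0,0,0.03],"dr":[0,0,0],"grip":0.048},{"dp":[0,0,0.03],"dr":[0,0,0],"grip":0.048},{"dp":[0,0,0.02],"dr":[0,0,0],"grip":0.048},{"dp":[0,0,0.015],"dr":[0,0,0],"grip":0.048},{"dp":[0,0,0],"dr":[0,0,0],"grip":0.048},{"dp":[0,0,0],"dr":[0,0,0],"grip":0.0},{"dp":[0,0,0],"dr":[0,0,0],"grip":0.0},{"dp":[0,0,0],"dr":[0,0,0],"grip":0.0},{"dp":[0,0,0],"dr":[0,0,0],"grip":0.0}])

```text
time_s: 9.65
tcp_pos: [0.5744, 0.3557, 0.0315]
tcp_rot: [-3.141, 0.006, -0.003]
force: [-0.2, -0.5, -0.5]
width: 0.033
gripper_force: 36.5
```

drive_tool(increments=[{"dp":[0,0,0],"dr":[0,0,0],"grip":0.0},{"dp":[0,0,-0.02],"dr":[0,0,0],"grip":0.0},{"dp":[0,0,-0.04],"dr":[0,0,0],"grip":0.0},{"dp":[0,0,-0.04],"dr":[0,0,0],"grip":0.0},{"dp":[0,0,-0.02],"dr":[0,0,0],"grip":0.0},{"dp":[0,0,0],"dr":[0,0,0],"grip":0.0},{"dp":[0,0,0],"dr":[0,0,0],"grip":0.0}])

```text
time_s: 10.35
tcp_pos: [0.5737, 0.3553, 0.1499]
tcp_rot: [3.141, -0.006, -0.0]
force: [0.3, 0.7, -0.9]
width: 0.0323
gripper_force: 65.3
```

```bash
python3 - <<'E'
from h import *
im,c=shot("wrist")
p,A,s=pose(); print(p,s['width'],s['gripper_force'])
cv2.imwrite('pics/w6.png',cv2.resize(im[150:400,180:460],None,fx=2,fy=2,interpolation=cv2.INTER_CUBIC))
for z in(.005,.01,.015): print(z,px(c,(p+A@np.array([[0,0,-z],[.042,0,-z],[-.042,0,-z]]).T.T[0])[None]), px(c,(p+(A@np.array([.007,0,-z])))[None]))
go(.525,-.2,.2,-90)
E
```

```text
[0.57293892 0.35496025 0.148086  ] 0.03224614207557606 65.2571189403534
0.005 [[314.76438817 254.37951459]] [[314.78827111 242.67507893]]
0.01 [[314.8145182 258.8902474]] [[314.8398531  246.86787091]]
0.015 [[314.86795711 263.69871581]] [[314.89488745 251.3412842 ]]
shift mm [-45.9 555.2 -50.9] rz -0.2289486111545358 cur yaw of tool y -90.2 tilt [-0.003 -0.002 -1.   ]
```

View pics/w6.png

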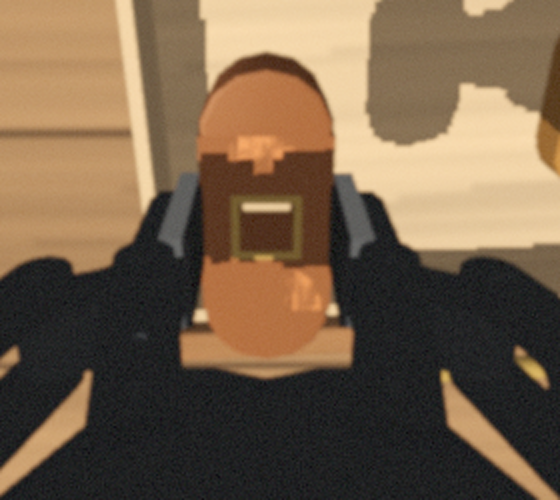

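Cherry is held, with its bore at crop (266,229), which is full-frame (313,264). I'll carry it to a view of the board.

drive_tool(increments=[{"dp":[-0.012,0.046,-0.0045],"dr":[0,0,0],"grip":0.0},{"dp":[-0.012,0.046,-0.0045],"dr":[0,0,0],"grip":0.0},{"dp":[-0.012,0.046,-0.0045],"dr":[0,0,0],"grip":0.0},{"dp":[-0.012,0.046,-0.0045],"dr":[0,0,0],"grip":0.0},{"dp":[-0.012,0.046,-0.0045],"dr":[0,0,0],"grip":0.0},{"dp":[-0.012,0.046,-0.0045],"dr":[0,0,0],"grip":0.0},{"dp":[-0.012,0.046,-0.0045],"dr":[0,0,0],"grip":0.0},{"dp":[-0.012,0.046,-0.0045],"dr":[0,0,0],"grip":0.0},{"dp":[-0.012,0.046,-0.0045],"dr":[0,0,0],"grip":0.0},{"dp":[-0.012,0.046,-0.0045],"dr":[0,0,0],"grip":0.0},{"dp":[-0.012,0.046,-0.0045],"dr":[0,0,0],"grip":0.0},{"dp":[-0.012,0.046,-0.0045],"dr":[0,0,0],"grip":0.0}])

```text
time_s: 11.6
tcp_pos: [0.4257, -0.1971, 0.2017]
tcp_rot: [-3.139, 0.006, 0.006]
force: [1.4, -0.2, -0.8]
width: 0.0322
gripper_force: 65.3
```

drive_tool(increments=[{"dp":[0,0,0],"dr":[0,0,0],"grip":0.0},{"dp":[0,0,0],"dr":[0,0,0],"grip":0.0},{"dp":[0,0,0],"dr":[0,0,0],"grip":0.0}])

```text
time_s: 11.9
tcp_pos: [0.4272, -0.1948, 0.2025]
tcp_rot: [-3.139, 0.005, 0.004]
force: [-0.2, 1.1, -1.7]
width: 0.0326
gripper_force: 65.3
```

```bash
python3 - <<'E'
from h import *;import pickle
im,c=shot("wrist")
p,A,s=pose(); print(p,s['width'],s['gripper_force'],s['time_s'])
pickle.dump((im,c,p,A),open('w7.pkl','wb'))
S=[[0.5851,-0.147],[0.5803,-0.256],[0.4674,-0.2551],[0.4722,-0.1472]]
q=px(c,np.c_[np.array(S),[.058]*4]);print(q)
T=[]
for u in q:
    x,y=np.clip(u.astype(int),30,[609,369]); T.append(cv2.resize(im[y-30:y+30,x-30:x+30],None,fx=5,fy=5,interpolation=cv2.INTER_CUBIC)); print(x,y)
cv2.imwrite('pics/w7.png',np.vstack([np.hstack(T[:2]),np.hstack(T[2:])]))
E
```

```text
[ 0.42745858 -0.19450211  0.20286424] 0.03248858297927179 65.26571273803711 11.95
[[259.25456579  12.11509372]
 [382.57135179  17.79320222]
 [373.94900328 146.4688054 ]
 [266.04735384 141.93545871]]
259 30
382 30
373 146
266 141
```

View pics/w7.png

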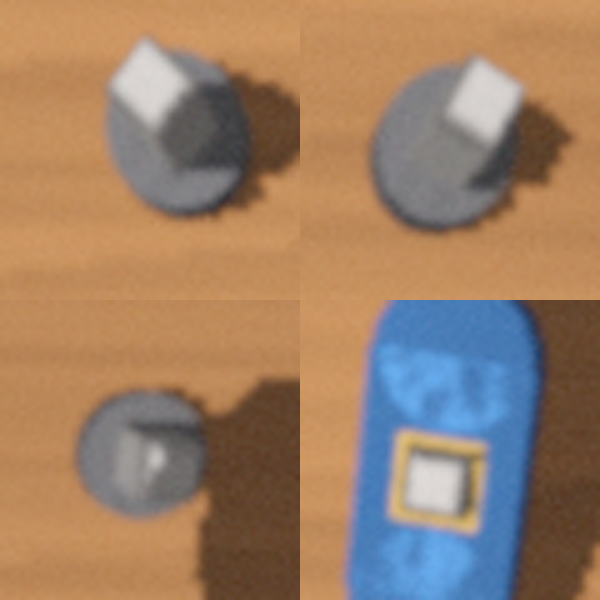

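The tiles show the pale tip of spindle 1 at full-frame (259,17), spindle 2 at (389,20), and spindle 3 seen from above at about (373,147). The blue handle is on spindle 4. Next I'll measure the tips by mask.

```bash
cat >> h.py <<'E'
def tip(im,cam,uv,z=.058,half=14,thr=150):
    """bright unsaturated top face 8x8 near uv"""
    hsv=cv2.cvtColor(im,cv2.COLOR_BGR2HSV); m=((hsv[...,1]<60)&(hsv[...,2]>thr)).astype(np.uint8)
    roi=np.zeros_like(m); cv2.circle(roi,tuple(int(round(a)) for a in uv),half,1,-1); m&=roi
    # sub-pixel: upsample value image in the roi
    u,v=[int(round(a)) for a in uv]; x0,y0=max(u-half,0),max(v-half,0)
    sub=cv2.resize(im[y0:v+half,x0:u+half],None,fx=8,fy=8,interpolation=cv2.INTER_CUBIC)
    hs=cv2.cvtColor(sub,cv2.COLOR_BGR2HSV); m=((hs[...,1]<60)&(hs[...,2]>thr)).astype(np.uint8)
    cs,_=cv2.findContours(m,cv2.RETR_EXTERNAL,cv2.CHAIN_APPROX_NONE)
    k=max(cs,key=cv2.contourArea).reshape(-1,2)
    q=w(cam,(k+.5)/8-.5+[x0,y0],z)[:,:2]
    (c,s,a)=cv2.minAreaRect((q*1e5).astype(np.float32))
    print('tip',np.round(np.array(c)/1e5,4),'deg mod90',round(a%90,1),'size mm',np.round(np.array(s)/100,1),'area mm2',round(cv2.contourArea((q*1e3).astype(np.float32)),1))
    return np.array(c)/1e5,a%90
E
python3 - <<'E'
from h import *;import pickle
im,c,p,A=pickle.load(open('w7.pkl','rb'))
for uv in([259,17],[389,20],[373,147],[269.5,153]):
    for t in(140,165): tip(im,c,uv,thr=t)
b=w(c,[313,264.5],p[2]+.0135)[0]-p; print('bore offset in tool',A.T@b)
hsv=cv2.cvtColor(im,cv2.COLOR_BGR2HSV)
m=cv2.inRange(hsv,(10,40,40),(35,255,255))[240:290,290:336]
cv2.imwrite('pics/x.png',cv2.resize(im[225:300,270:355],None,fx=6,fy=6))
E
```

```text
tip [ 0.5809 -0.1453] deg mod90 42.9 size mm [11.5 23.3] area mm2 135.4
tip [ 0.582  -0.1459] deg mod90 47.2 size mm [10.5 11.4] area mm2 105.1
tip [ 0.5803 -0.2582] deg mod90 59.9 size mm [18.4 11.2] area mm2 126.3
tip [ 0.579  -0.2612] deg mod90 60.3 size mm [11.1 10.3] area mm2 101.5
tip [ 0.465  -0.2511] deg mod90 70.8 size mm [10.5 11.2] area mm2 81.6
tip [ 0.4667 -0.2548] deg mod90 89.8 size mm [3.  3.9] area mm2 9.2
tip [ 0.4671 -0.1433] deg mod90 81.2 size mm [11.6 12.1] area mm2 124.0
tip [ 0.4665 -0.1428] deg mod90 79.4 size mm [10.9 10.8] area mm2 109.4
bore offset in tool [-0.00101429 -0.00036071 -0.01349726]
```

drive_tool(increments=[{"dp":[0.025,0.0025,0.02],"dr":[0,0,0],"grip":0.0},{"dp":[0.025,0.0025,0.02],"dr":[0,0,0],"grip":0.0},{"dp":[0.025,0.0025,0.02],"dr":[0,0,0],"grip":0.0},{"dp":[0.025,0.0025,0.02],"dr":[0,0,0],"grip":0.0},{"dp":[0,0,0],"dr":[0,0,-7.8],"grip":0.0},{"dp":[0,0,0],"dr":[0,0,-7.8],"grip":0.0},{"dp":[0,0,0],"dr":[0,0,-7.8],"grip":0.0},{"dp":[0,0,0],"dr":[0,0,-7.8],"grip":0.0},{"dp":[0,0,0],"dr":[0,0,-7.8],"grip":0.0},{"dp":[0,0,0],"dr":[0,0,-7.8],"grip":0.0},{"dp":[0,0,0],"dr":[0,0,0],"grip":0.0},{"dp":[0,0,0],"dr":[0,0,0],"grip":0.0}])

```text
time_s: 13.15
tcp_pos: [0.5278, -0.2049, 0.1239]
tcp_rot: [-2.885, -1.241, 0.001]
force: [-0.2, 0.5, -0.8]
width: 0.0322
gripper_force: 65.3
```

```bash
cat >> h.py <<'E'
def fit(S,seed_b=(313,264.5),htop=.0135,thr=165,name=None,bcol=((15,60,40),(32,255,255))):
    """view: spindle tip near S and the bore in hand; print tool-frame vector bore->spindle and angle to turn"""
    im,c=shot("wrist"); p,A,s=pose()
    u=px(c,[S[0],S[1],.058])[0]
    t,a=tip(im,c,u,thr=thr,half=18)
    b=A.T@(w(c,seed_b,p[2]+htop)[0]-p)
    v=A.T@(np.r_[t,p[2]]-p)
    yaw=np.degrees(np.arctan2(A[1,0],A[0,0]))
    print('tip px',u.round(1),'tool x yaw',round(yaw,1),'rz to turn',round(-((a-yaw+45)%90-45),1),'spindle in tool mm',(v*1e3).round(1),'bore in tool',(b*1e3).round(1),'move mm',((v-b)*1e3).round(1),'z',p[2],'w',s['width'])
    T=[cv2.resize(im[max(int(y)-35,0):int(y)+35,int(x)-35:int(x)+35],(350,350),interpolation=cv2.INTER_CUBIC) for x,y in(u,seed_b)]
    if name: cv2.imwrite(f'pics/{name}.png',np.hstack(T))
E
python3 - <<'E'
from h import *
fit([.582,-.146],name='f1')
E
```

```text
tip [ 0.5823 -0.1457] deg mod90 46.5 size mm [9.8 9.8] area mm2 91.8
tip px [311.9 103.3] tool x yaw 46.5 rz to turn 0.0 spindle in tool mm [80.8 -1.4 -0. ] bore in tool [ -0.1  -0.7 -13.5] move mm [80.9 -0.7 13.5] z 0.12394894922007521 w 0.032168183074006075
```

View pics/f1.png

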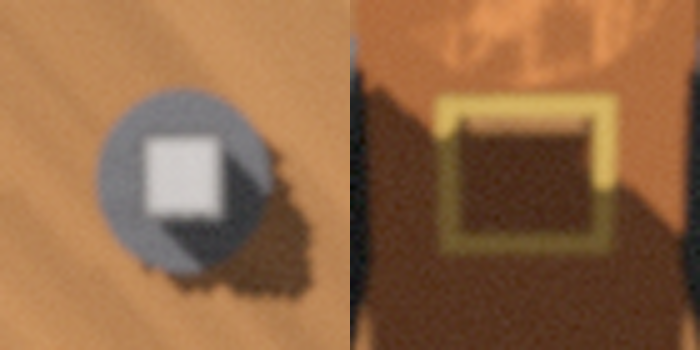

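Tip at tile (184,175) and bore at tile (527,174), both square to the tool. I'll shift over the spindle and start down.

drive_tool(increments=[{"dp":[0.03,-0.0009,0],"dr":[0,0,0],"grip":0.0},{"dp":[0.03,0,0],"dr":[0,0,0],"grip":0.0},{"dp":[0.0205,0,0],"dr":[0,0,0],"grip":0.0},{"dp":[0,0,0],"dr":[0,0,0],"grip":0.0},{"dp":[0,0,0.02],"dr":[0,0,0],"grip":0.0},{"dp":[0,0,0.02],"dr":[0,0,0],"grip":0.0},{"dp":[0,0,0.01],"dr":[0,0,0],"grip":0.0},{"dp":[0,0,0],"dr":[0,0,0],"grip":0.0},{"dp":[0,0,0],"dr":[0,0,0],"grip":0.0}])

```text
time_s: 14.1
tcp_pos: [0.5823, -0.1477, 0.0747]
tcp_rot: [2.886, 1.241, 0.0]
force: [0.2, 0.3, -0.9]
width: 0.0326
gripper_force: 65.3
```

```bash
python3 - <<'E'
from h import *
p,A,s=pose();v=A.T@(np.r_[.5823,-.1457,p[2]]-p);print(v*1e3,p,s['force'])
E
```

```text
[ 1.46610718e+00 -1.35500560e+00 -6.93988415e-04] [ 0.58227478 -0.14769622  0.07472345] [ 0.18789012  0.27219717 -0.89776021]
```

drive_tool(increments=[{"dp":[0.0011,-0.0009,0],"dr":[0,0,0],"grip":0.0},{"dp":[0,0,0.004],"dr":[0,0,0],"grip":0.0},{"dp":[0,0,0.005],"dr":[0,0,0],"grip":0.0},{"dp":[0,0,0.005],"dr":[0,0,0],"grip":0.0},{"dp":[0,0,0.005],"dr":[0,0,0],"grip":0.0},{"dp":[0,0,0.005],"dr":[0,0,0],"grip":0.0},{"dp":[0,0,0.005],"dr":[0,0,0],"grip":0.0},{"dp":[0,0,0.004],"dr":[0,0,0],"grip":0.0},{"dp":[0,0,0],"dr":[0,0,0],"grip":0.0}])

```text
time_s: 15.0
tcp_pos: [0.5818, -0.1457, 0.0402]
tcp_rot: [-2.885, -1.242, 0.002]
force: [0.2, -0.7, -1.3]
width: 0.0322
gripper_force: 65.3
```

No force so far, so the bore is going over the shaft. I'll continue until it meets the collar.

drive_tool(increments=[{"dp":[0,0,0.003],"dr":[0,0,0],"grip":0.0},{"dp":[0,0,0.002],"dr":[0,0,0],"grip":0.0},{"dp":[0,0,0],"dr":[0,0,0],"grip":0.0},{"dp":[0,0,0],"dr":[0,0,0],"grip":0.0}])

```text
time_s: 15.4
tcp_pos: [0.5826, -0.146, 0.0373]
tcp_rot: [2.885, 1.242, 0.001]
force: [-1.9, -0.3, 4.4]
width: 0.0323
gripper_force: 65.8
```

drive_tool(increments=[{"dp":[0,0,0],"dr":[0,0,0],"grip":0.05},{"dp":[0,0,0],"dr":[0,0,0],"grip":0.05},{"dp":[0,0,-0.02],"dr":[0,0,0],"grip":0.05},{"dp":[0,0,-0.04],"dr":[0,0,0],"grip":0.05},{"dp":[0,0,-0.05],"dr":[0,0,0],"grip":0.05},{"dp":[0,0,-0.04],"dr":[0,0,8.3],"grip":0.05},{"dp":[0,0,0],"dr":[0,0,8.3],"grip":0.05},{"dp":[0,0,0],"dr":[0,0,8.3],"grip":0.05},{"dp":[0,0,0],"dr":[0,0,8.3],"grip":0.05},{"dp":[0,0,0],"dr":[0,0,8.3],"grip":0.05},{"dp":[0,0,0],"dr":[0,0,8.3],"grip":0.05},{"dp":[0,0,0],"dr":[0,0,0],"grip":0.05}])

```text
time_s: 16.6
tcp_pos: [0.5823, -0.1459, 0.1857]
tcp_rot: [-3.14, 0.088, 0.001]
force: [-0.7, 0.3, -1.2]
width: 0.0502
gripper_force: 0.0
```

```bash
python3 - <<'E'
from h import *
im,c=shot("wrist","w8")
p,A,s=pose();print(p)
u=px(c,[.5823,-.1457,.05])[0];print(u); bar(im,c,u,z=.05,half=70); bar(im,c,u,z=.04,half=70)
go(.54,.2015,.17,-93.4)
E
```

```text
[ 0.58229963 -0.14588113  0.18577851]
[313.28504693 187.94866819]
seed [ 0.5823 -0.1457  0.05  ] rect c [ 0.5804 -0.1448] long deg -83.0 size mm [142.1 141.8]
seed [ 0.5797 -0.1456  0.04  ] rect c [ 0.5777 -0.1447] long deg -83.0 size mm [147.2 146.9]
shift mm [ -60.8 -344.6   15.8] rz 0.33608067544616915 cur yaw of tool y -93.1 tilt [-0.  0. -1.]
```

View pics/w8.png

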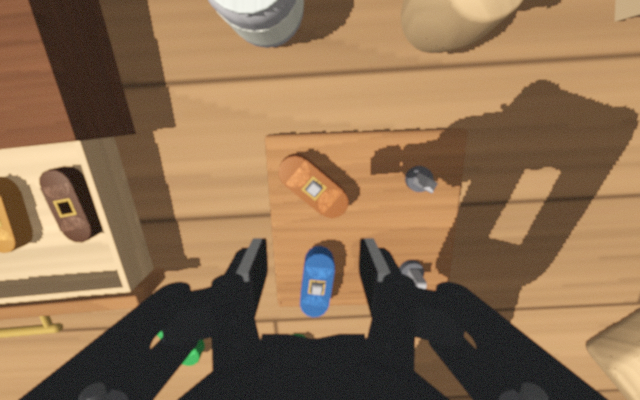

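The view shows cherry seated and square on spindle 1 at (314,188). Blue is at (317,288), with free tips at (421,180) and (413,272). Next is oak.

drive_tool(increments=[{"dp":[-0.0144,-0.0433,0.0],"dr":[0,0,0.3],"grip":0.05},{"dp":[-0.0144,-0.0433,0.0],"dr":[0,0,0],"grip":0.05},{"dp":[-0.0144,-0.0433,0.0],"dr":[0,0,0],"grip":0.05},{"dp":[-0.0144,-0.0433,0.0],"dr":[0,0,0],"grip":0.05},{"dp":[-0.0144,-0.0433,0.011],"dr":[0,0,0],"grip":0.05},{"dp":[-0.0144,-0.0433,0.011],"dr":[0,0,0],"grip":0.05},{"dp":[-0.0144,-0.0433,0.011],"dr":[0,0,0],"grip":0.05},{"dp":[-0.0144,-0.0433,0.011],"dr":[0,0,0],"grip":0.05},{"dp":[0,0,0],"dr":[0,0,0],"grip":0.05},{"dp":[0,0,0],"dr":[0,0,0],"grip":0.05},{"dp":[0,0,0],"dr":[0,0,0],"grip":0.05}])

```text
time_s: 17.75
tcp_pos: [0.489, 0.2062, 0.1425]
tcp_rot: [3.14, -0.096, 0.001]
force: [0.6, 0.2, 1.2]
width: 0.0499
gripper_force: 0.0
```

```bash
cat >> h.py <<'E'
def hole(im,cam,P,z,rad=.011,pr=True):
    """square frame (brass) round P: top-face bore via closed dark hole: Otsu inside a small patch"""
    u=px(cam,[P[0],P[1],z])[0]; ppm=np.linalg.norm(px(cam,[P[0]+.01,P[1],z])[0]-u)/.01
    h=int(rad*ppm)+1; x0,y0=int(u[0])-h,int(u[1])-h
    sub=cv2.resize(im[y0:y0+2*h,x0:x0+2*h],None,fx=8,fy=8,interpolation=cv2.INTER_CUBIC)
    g=cv2.cvtColor(sub,cv2.COLOR_BGR2LAB)[...,2]   # brass: strongly yellow
    t,m=cv2.threshold(g,0,255,cv2.THRESH_BINARY+cv2.THRESH_OTSU)
    out=[]
    for mm,n in((m,'yellow'),(255-m,'nonyellow')):
        cs,_=cv2.findContours(mm,cv2.RETR_EXTERNAL,cv2.CHAIN_APPROX_NONE)
        for k in sorted(cs,key=cv2.contourArea)[-2:]:
            q=w(cam,(k.reshape(-1,2)+.5)/8-.5+[x0,y0],z)[:,:2]; c,s,a=cv2.minAreaRect((q*1e5).astype(np.float32))
            print(' ',n,np.round(np.array(c)/1e5,4),'px',px(cam,[c[0]/1e5,c[1]/1e5,z])[0].round(1),'deg',round(a%90,1),np.round(np.array(s)/100,1))
E
python3 - <<'E'
from h import *
im,c=shot("wrist","w9")
p,A,s=pose();print(p,s['time_s'])
for P in([.566,.2015],[.573,.119]):
    u=px(c,[*P,.044])[0];print(u); bar(im,c,u,z=.044,half=62); hole(im,c,P,.044)
go(.566,.2015,.026,-93.4)
E
```

```text
[0.48922065 0.20581379 0.14273391] 17.8
[313.53333038 107.72417883]
seed [0.566  0.2015 0.044 ] rect c [0.5667 0.2009] long deg -4.0 size mm [83.1 34.4]
  yellow [0.5668 0.2023] px [312.5 106.7] deg 86.5 [24.5 23. ]
  nonyellow [0.5666 0.201 ] px [314.1 106.9] deg 86.5 [13.1 13. ]
[416.11576509  91.92417741]
seed [0.573 0.119 0.044] rect c [0.5735 0.1199] long deg 7.4 size mm [81.6 40.5]
  yellow [0.5848 0.1141] px [423.1  75.6] deg 0.0 [0. 0.]
  yellow [0.5742 0.1182] px [417.2  90.3] deg 7.8 [19.9 20.1]
  nonyellow [0.5739 0.1194] px [415.7  90.7] deg 86.5 [26.2 22.3]
  nonyellow [0.5741 0.1184] px [417.   90.4] deg 6.1 [13.1 12.7]
shift mm [ 76.8  -0.5 116.8] rz -0.16448617453033876 cur yaw of tool y -93.6 tilt [ 0.001 -0.    -1.   ]
```

Oak is at (0.5667, 0.2010) at -3.7° and walnut at (0.5741, 0.1183) at 7°, with rectangle and bore sizes as given. I'll grasp oak.

drive_tool(increments=[{"dp":[0.026,0,0],"dr":[0,0,0],"grip":0.05},{"dp":[0.026,0,0],"dr":[0,0,0],"grip":0.05},{"dp":[0.0255,0,0.02],"dr":[0,0,0],"grip":0.05},{"dp":[0,0,0.03],"dr":[0,0,0],"grip":0.05},{"dp":[0,0,0.03],"dr":[0,0,0],"grip":0.05},{"dp":[0,0,0.025],"dr":[0,0,0],"grip":0.05},{"dp":[0,0,0.01],"dr":[0,0,0],"grip":0.05},{"dp":[0,0,0.002],"dr":[0,0,0],"grip":0.05},{"dp":[0,0,0],"dr":[0,0,0],"grip":0.05},{"dp":[0,0,0],"dr":[0,0,0],"grip":0.05}])

```text
time_s: 18.8
tcp_pos: [0.5673, 0.2021, 0.0274]
tcp_rot: [-3.139, 0.097, -0.006]
force: [0.3, -0.1, -0.1]
width: 0.0499
gripper_force: 0.0
```

drive_tool(increments=[{"dp":[0,0,0],"dr":[0,0,0],"grip":0.0},{"dp":[0,0,0],"dr":[0,0,0],"grip":0.0},{"dp":[0,0,0],"dr":[0,0,0],"grip":0.0},{"dp":[0,0,0],"dr":[0,0,0],"grip":0.0}])

```text
time_s: 19.2
tcp_pos: [0.5672, 0.2025, 0.0274]
tcp_rot: [-3.139, 0.096, -0.006]
force: [-0.1, -1.1, 5.6]
width: 0.0327
gripper_force: 60.4
```

drive_tool(increments=[{"dp":[0,0,-0.03],"dr":[0,0,0],"grip":0.0},{"dp":[0,0,-0.05],"dr":[0,0,0],"grip":0.0},{"dp":[0,0,-0.05],"dr":[0,0,0],"grip":0.0},{"dp":[0,0,-0.03],"dr":[0,0,0],"grip":0.0},{"dp":[0.001,0.0445,0],"dr":[0,0,0],"grip":0.0},{"dp":[0.001,0.0445,0],"dr":[0,0,0],"grip":0.0},{"dp":[0.001,0.0445,0],"dr":[0,0,0],"grip":0.0},{"dp":[0.001,0.0445,0],"dr":[0,0,0],"grip":0.0},{"dp":[0.001,0.0445,0],"dr":[0,0,0],"grip":0.0},{"dp":[0.001,0.0445,0],"dr":[0,0,0],"grip":0.0},{"dp":[0.001,0.0445,0],"dr":[0,0,0],"grip":0.0},{"dp":[0,0.0445,0],"dr":[0,0,0],"grip":0.0}])

```text
time_s: 20.4
tcp_pos: [0.5504, -0.1551, 0.185]
tcp_rot: [-3.14, 0.096, 0.0]
force: [0.4, 0.8, -1.1]
width: 0.0325
gripper_force: 59.8
```

drive_tool(increments=[{"dp":[0,0.0445,0],"dr":[0,0,0],"grip":0.0},{"dp":[0,0.0445,0],"dr":[0,0,0],"grip":0.0},{"dp":[0,0.0445,0.03],"dr":[0,0,0],"grip":0.0},{"dp":[0,0.0445,0.03],"dr":[0,0,-8],"grip":0.0},{"dp":[0,0,0],"dr":[0,0,-8],"grip":0.0},{"dp":[0,0,0],"dr":[0,0,-8],"grip":0.0},{"dp":[0,0,0],"dr":[0,0,-8],"grip":0.0},{"dp":[0,0,0],"dr":[0,0,-8],"grip":0.0},{"dp":[0,0,0],"dr":[0,0,-8],"grip":0.0},{"dp":[0,0,0],"dr":[0,0,-8],"grip":0.0},{"dp":[0,0,0],"dr":[0,0,-8],"grip":0.0},{"dp":[0,0,0],"dr":[0,0,0],"grip":0.0}])

```text
time_s: 21.6
tcp_pos: [0.5402, -0.3249, 0.129]
tcp_rot: [-2.714, -1.582, 0.0]
force: [-0.3, -0.1, -0.4]
width: 0.0325
gripper_force: 59.9
```

```bash
cat >> h.py <<'E'
def inhand(im,c,htop):
    p,A,s=pose(); P=p+A@np.array([0,-.0005,-htop]); hole(im,c,P[:2],P[2])
    for k in (): pass
    return P
E
python3 - <<'E'
from h import *
fit([.579,-.261],htop=.0166)
im,c=shot("wrist","w10"); P=inhand(im,c,.0166); bar(im,c,px(c,P)[0],z=P[2],half=110)
p,A,s=pose();print(p)
E
```

```text
tip [ 0.5793 -0.2616] deg mod90 60.5 size mm [9.6 9.5] area mm2 87.1
tip px [316.6 111.5] tool x yaw 60.3 rz to turn -0.1 spindle in tool mm [74.4  2.7  0. ] bore in tool [  1.5  -0.4 -16.6] move mm [72.9  3.1 16.6] z 0.12900287443588368 w 0.03264433530598275
  yellow [ 0.546  -0.3249] px [323.8 261.9] deg 61.0 [0.3 0.2]
  yellow [ 0.5396 -0.3241] px [311.9 266.3] deg 60.3 [23.9 22.1]
  nonyellow [ 0.543  -0.3321] px [325.6 275.7] deg 0.0 [0. 0.]
  nonyellow [ 0.538  -0.3266] px [311.5 271.6] deg 60.3 [19.6 22.5]
seed [ 0.5398 -0.3248  0.1457] rect c [ 0.5504 -0.3066] long deg -34.6 size mm [106.9  68.2]
[ 0.54018021 -0.32502264  0.12907483]
```

```bash
python3 - <<'E'
from h import *
im=cv2.imread('pics/w10.png'); lab=cv2.cvtColor(im,cv2.COLOR_BGR2LAB).astype(int)
print('rows L,a,b at u 308-318'); print([(v,*lab[v,308:319].mean(0).round().astype(int).tolist()) for v in range(200,316,2)])
print('cols at v 262-268'); print([(u,*lab[262:268,u].mean(0).round().astype(int).tolist()) for u in range(284,344,2)])
E
```

```text
rows L,a,b at u 308-318
[(200, 160, 141, 173), (202, 159, 142, 173), (204, 159, 142, 173), (206, 158, 142, 173), (208, 158, 142, 173), (210, 158, 142, 173), (212, 158, 142, 173), (214, 158, 142, 174), (216, 158, 142, 174), (218, 159, 142, 174), (220, 176, 142, 177), (222, 183, 142, 178), (224, 187, 141, 179), (226, 194, 141, 180), (228, 195, 141, 180), (230, 195, 141, 180), (232, 190, 141, 179), (234, 185, 141, 179), (236, 175, 142, 177), (238, 165, 142, 175), (240, 164, 142, 175), (242, 161, 142, 174), (244, 161, 142, 174), (246, 161, 143, 174), (248, 157, 143, 173), (250, 161, 137, 172), (252, 181, 131, 173), (254, 171, 133, 166), (256, 147, 137, 157), (258, 110, 138, 157), (260, 94, 140, 158), (262, 99, 141, 159), (264, 107, 142, 161), (266, 109, 142, 162), (268, 109, 142, 162), (270, 107, 142, 161), (272, 95, 141, 159), (274, 86, 139, 156), (276, 74, 138, 152), (278, 80, 134, 153), (280, 94, 132, 154), (282, 92, 133, 154), (284, 80, 138, 153), (286, 78, 138, 153), (288, 78, 138, 154), (290, 79, 138, 153), (292, 77, 138, 154), (294, 79, 138, 153), (296, 77, 138, 153), (298, 79, 138, 153), (300, 78, 138, 153), (302, 77, 139, 153), (304, 78, 138, 154), (306, 79, 138, 154), (308, 80, 138, 152), (310, 78, 138, 153), (312, 78, 138, 153), (314, 79, 138, 153)]
cols at v 262-268
[(284, 77, 139, 154), (286, 78, 139, 153), (288, 77, 138, 154), (290, 77, 139, 153), (292, 81, 139, 154), (294, 114, 136, 161), (296, 170, 132, 171), (298, 173, 131, 172), (300, 99, 135, 156), (302, 69, 137, 150), (304, 68, 138, 151), (306, 70, 138, 154), (308, 95, 140, 158), (310, 104, 142, 160), (312, 108, 142, 161), (314, 109, 141, 162), (316, 110, 142, 162), (318, 110, 142, 162), (320, 109, 142, 161), (322, 110, 142, 162), (324, 108, 142, 162), (326, 129, 136, 166), (328, 181, 131, 173), (330, 180, 132, 172), (332, 159, 141, 173), (334, 156, 142, 173), (336, 156, 142, 172), (338, 155, 143, 173), (340, 156, 142, 173), (342, 156, 142, 173)]
```

The bore in hand is at px (312.9, 266.5), so its offset is about (0.4, -0.4) mm. I'll move over spindle 2.

drive_tool(increments=[{"dp":[0.03,0.0031,0],"dr":[0,0,0],"grip":0.0},{"dp":[0.03,0,0],"dr":[0,0,0],"grip":0.0},{"dp":[0.0141,0,0],"dr":[0,0,0],"grip":0.0},{"dp":[0,0,0],"dr":[0,0,0],"grip":0.0},{"dp":[0,0,0.02],"dr":[0,0,0],"grip":0.0},{"dp":[0,0,0.02],"dr":[0,0,0],"grip":0.0},{"dp":[0,0,0.013],"dr":[0,0,0],"grip":0.0},{"dp":[0,0,0],"dr":[0,0,0],"grip":0.0},{"dp":[0,0,0],"dr":[0,0,0],"grip":0.0},{"dp":[0,0,0],"dr":[0,0,0],"grip":0.0}])

```text
time_s: 22.7
tcp_pos: [0.5801, -0.2631, 0.0779]
tcp_rot: [2.713, 1.58, 0.002]
force: [-0.0, 0.1, -0.5]
width: 0.0327
gripper_force: 59.9
```

```bash
python3 - <<'E'
from h import *
p,A,s=pose();v=A.T@(np.r_[.5793,-.2616,p[2]]-p);print(v*1e3,p,s['force'])
E
```

```text
[ 0.9249603  -1.49796897 -0.00410635] [ 0.58014662 -0.26314361  0.07785198] [-0.04124089  0.07512799 -0.54279577]
```

drive_tool(increments=[{"dp":[0.0004,-0.0009,0],"dr":[0,0,0],"grip":0.0},{"dp":[0,0,0.006],"dr":[0,0,0],"grip":0.0},{"dp":[0,0,0.006],"dr":[0,0,0],"grip":0.0},{"dp":[0,0,0.005],"dr":[0,0,0],"grip":0.0},{"dp":[0,0,0.005],"dr":[0,0,0],"grip":0.0},{"dp":[0,0,0.005],"dr":[0,0,0],"grip":0.0},{"dp":[0,0,0.005],"dr":[0,0,0],"grip":0.0},{"dp":[0,0,0.005],"dr":[0,0,0],"grip":0.0},{"dp":[0,0,0.003],"dr":[0,0,0],"grip":0.0},{"dp":[0,0,0],"dr":[0,0,0],"grip":0.0}])

```text
time_s: 23.7
tcp_pos: [0.5788, -0.2614, 0.0357]
tcp_rot: [-2.714, -1.582, 0.001]
force: [0.2, -0.9, -0.3]
width: 0.0325
gripper_force: 60.0
```

drive_tool(increments=[{"dp":[0,0,0.003],"dr":[0,0,0],"grip":0.0},{"dp":[0,0,0.002],"dr":[0,0,0],"grip":0.0},{"dp":[0,0,0],"dr":[0,0,0],"grip":0.0},{"dp":[0,0,0],"dr":[0,0,0],"grip":0.0}])

```text
time_s: 24.1
tcp_pos: [0.5793, -0.2617, 0.0334]
tcp_rot: [2.713, 1.581, 0.001]
force: [-3.4, 0.4, 6.2]
width: 0.0326
gripper_force: 60.6
```

drive_tool(increments=[{"dp":[0,0,0],"dr":[0,0,0],"grip":0.048},{"dp":[0,0,0],"dr":[0,0,0],"grip":0.048},{"dp":[0,0,-0.02],"dr":[0,0,0],"grip":0.048},{"dp":[0,0,-0.04],"dr":[0,0,0],"grip":0.048},{"dp":[0,0,-0.05],"dr":[0,0,7.6],"grip":0.048},{"dp":[0,0,-0.04],"dr":[0,0,7.6],"grip":0.048},{"dp":[0,0,0],"dr":[0,0,7.6],"grip":0.048},{"dp":[0,0,0],"dr":[0,0,7.6],"grip":0.048},{"dp":[0,0,0],"dr":[0,0,7.6],"grip":0.048},{"dp":[0,0,0],"dr":[0,0,7.6],"grip":0.048},{"dp":[0,0,0],"dr":[0,0,7.6],"grip":0.048},{"dp":[0,0,0],"dr":[0,0,0],"grip":0.048}])

```text
time_s: 25.3
tcp_pos: [0.5789, -0.2615, 0.1809]
tcp_rot: [-3.135, -0.2, 0.001]
force: [-0.4, 0.7, 0.9]
width: 0.0481
gripper_force: 0.0
```

```bash
python3 - <<'E'
from h import *
im,c=shot("wrist","w11")
for P in([.5793,-.2616],[.5823,-.1457]):
    u=px(c,[*P,.05])[0];print(u); bar(im,c,u,z=.05,half=50); hole(im,c,P,.05)
u=px(c,[.4665,-.1428,.058])[0];print(u,px(c,[.4638,-.258,.058])); tip(im,c,u); tip(im,c,px(c,[.4638,-.258,.058])[0],thr=140)
go(.4947,.1086,.18,-83)
E
```

```text
[313.73146857 188.88552671]
seed [ 0.5793 -0.2616  0.05  ] rect c [ 0.5775 -0.2576] long deg -0.3 size mm [102.8  92.1]
  yellow [ 0.5804 -0.2602] px [312.5 187.6] deg 7.3 [22.5 22.1]
  nonyellow [ 0.5789 -0.2616] px [313.7 189.3] deg 60.2 [14.3 13.9]
[196.81895273 171.46924419]
seed [ 0.5823 -0.1457  0.05  ] rect c [ 0.5804 -0.1428] long deg -8.0 size mm [102.6  90.8]
  yellow [ 0.5829 -0.1443] px [195.4 170.6] deg 1.1 [26.4 23.5]
  nonyellow [ 0.5818 -0.1453] px [196.4 172. ] deg 46.9 [13.2 14.8]
[190.15810706 278.29670293] [[296.91460829 292.19920627]]
tip [ 0.4713 -0.1458] deg mod90 80.0 size mm [19.6 20.7] area mm2 364.2
tip [ 0.4708 -0.2568] deg mod90 19.3 size mm [25.4 13.8] area mm2 128.8
shift mm [ -35.7 -377.8    1.1] rz 0.42199937453329994 cur yaw of tool y -82.6 tilt [-0.  0. -1.]
```

Both bores read at their spindles (60.2° and 46.9°). On to walnut.

drive_tool(increments=[{"dp":[-0.004,-0.042,0.0],"dr":[0,0,0.4],"grip":0.048},{"dp":[-0.004,-0.042,0.0],"dr":[0,0,0],"grip":0.048},{"dp":[-0.004,-0.042,0.0],"dr":[0,0,0],"grip":0.048},{"dp":[-0.004,-0.042,0.0],"dr":[0,0,0],"grip":0.048},{"dp":[-0.004,-0.042,0.0],"dr":[0,0,0],"grip":0.048},{"dp":[-0.004,-0.042,0.01],"dr":[0,0,0],"grip":0.048},{"dp":[-0.004,-0.042,0.01],"dr":[0,0,0],"grip":0.048},{"dp":[-0.004,-0.042,0.01],"dr":[0,0,0],"grip":0.048},{"dp":[-0.004,-0.042,0.01],"dr":[0,0,0],"grip":0.048},{"dp":[0,0,0],"dr":[0,0,0],"grip":0.048},{"dp":[0,0,0],"dr":[0,0,0],"grip":0.048},{"dp":[0,0,0],"dr":[0,0,0],"grip":0.048}])

```text
time_s: 26.55
tcp_pos: [0.4982, 0.1087, 0.1417]
tcp_rot: [3.135, 0.189, 0.001]
force: [-0.2, -0.1, 0.5]
width: 0.0479
gripper_force: 0.0
```

```bash
python3 - <<'E'
from h import *
im,c=shot("wrist","w12")
p,A,s=pose();print(p,s['time_s'])
P=[.5741,.1183]
u=px(c,[*P,.044])[0];print(u); bar(im,c,u,z=.044,half=60); hole(im,c,P,.044)
go(*P,.026,-83)
E
```

```text
[0.49832835 0.10840344 0.14181947] 26.6
[313.06462621 108.67799442]
seed [0.5741 0.1183 0.044 ] rect c [0.575  0.1133] long deg 6.3 size mm [80.8 42.6]
  yellow [0.5742 0.1183] px [313.1 108.5] deg 7.4 [19.5 19.6]
  nonyellow [0.5748 0.1188] px [312.5 107.7] deg 6.9 [23.  24.5]
shift mm [ 76.3  -0.9 115.9] rz -0.16303790527271644 cur yaw of tool y -83.2 tilt [ 0.001 -0.    -1.   ]
```

drive_tool(increments=[{"dp":[0.026,-0.0005,0],"dr":[0,0,0],"grip":0.048},{"dp":[0.026,0,0],"dr":[0,0,0],"grip":0.048},{"dp":[0.0244,0,0.02],"dr":[0,0,0],"grip":0.048},{"dp":[0,0,0.03],"dr":[0,0,0],"grip":0.048},{"dp":[0,0,0.03],"dr":[0,0,0],"grip":0.048},{"dp":[0,0,0.025],"dr":[0,0,0],"grip":0.048},{"dp":[0,0,0.009],"dr":[0,0,0],"grip":0.048},{"dp":[0,0,0.0],"dr":[0,0,0],"grip":0.048},{"dp":[0,0,0],"dr":[0,0,0],"grip":0.048}])

```text
time_s: 27.5
tcp_pos: [0.5747, 0.1185, 0.0288]
tcp_rot: [-3.136, -0.187, -0.004]
force: [0.2, -0.5, 0.3]
width: 0.0481
gripper_force: 0.0
```

drive_tool(increments=[{"dp":[0,0,0],"dr":[0,0,0],"grip":0.0},{"dp":[0,0,0],"dr":[0,0,0],"grip":0.0},{"dp":[0,0,0],"dr":[0,0,0],"grip":0.0},{"dp":[0,0,0],"dr":[0,0,0],"grip":0.0}])

```text
time_s: 27.9
tcp_pos: [0.5753, 0.1191, 0.0299]
tcp_rot: [3.136, 0.189, 0.008]
force: [-0.1, -0.4, 6.4]
width: 0.0324
gripper_force: 61.9
```

drive_tool(increments=[{"dp":[0,0,-0.03],"dr":[0,0,0],"grip":0.0},{"dp":[0,0,-0.05],"dr":[0,0,0],"grip":0.0},{"dp":[0,0,-0.05],"dr":[0,0,0],"grip":0.0},{"dp":[0,0,-0.02],"dr":[0,0,0],"grip":0.0},{"dp":[-0.026,0.039,0],"dr":[0,0,0],"grip":0.0},{"dp":[-0.026,0.039,0],"dr":[0,0,0],"grip":0.0},{"dp":[-0.026,0.039,0],"dr":[0,0,0],"grip":0.0},{"dp":[-0.026,0.039,0],"dr":[0,0,0],"grip":0.0},{"dp":[-0.026,0.039,0],"dr":[0,0,0],"grip":0.0},{"dp":[-0.026,0.039,0],"dr":[0,0,0],"grip":0.0},{"dp":[-0.026,0.039,0],"dr":[0,0,0],"grip":0.0}])

```text
time_s: 29.0
tcp_pos: [0.4242, -0.1749, 0.1776]
tcp_rot: [3.135, 0.189, 0.001]
force: [0.9, -0.2, -0.0]
width: 0.0327
gripper_force: 61.1
```

drive_tool(increments=[{"dp":[-0.026,0.039,0.025],"dr":[0,0,0],"grip":0.0},{"dp":[-0.026,0.039,0.02],"dr":[0,0,7],"grip":0.0},{"dp":[0,0,0],"dr":[0,0,0],"grip":0.0},{"dp":[0,0,0],"dr":[0,0,0],"grip":0.0},{"dp":[0,0,0],"dr":[0,0,0],"grip":0.0}])

```text
time_s: 29.5
tcp_pos: [0.3855, -0.2536, 0.1349]
tcp_rot: [3.141, -0.001, 0.002]
force: [-0.4, 0.5, -0.4]
width: 0.0326
gripper_force: 61.1
```

```bash
python3 - <<'E'
from h import *
for t in(150,165,180): fit([.4645,-.257],htop=.0148,thr=t)
im,c=shot("wrist","w13"); lab=cv2.cvtColor(im,cv2.COLOR_BGR2LAB).astype(int)
print([(v,*lab[v,308:319].mean(0).round().astype(int).tolist()) for v in range(242,292,2)])
print([(u,*lab[262:268,u].mean(0).round().astype(int).tolist()) for u in range(288,340,2)])
u=px(c,[.4645,-.257,.058])[0].astype(int); print(u); hsv=cv2.cvtColor(im,cv2.COLOR_BGR2HSV)[...,2]
print(hsv[u[1]-20:u[1]+22:2,u[0]-20:u[0]+22:2])
E
```

```text
tip [ 0.4633 -0.2584] deg mod90 83.7 size mm [11.3 11.2] area mm2 117.1
tip px [318.2 104.7] tool x yaw 0.0 rz to turn 6.3 spindle in tool mm [77.6  5.   0.1] bore in tool [ -0.4  -0.4 -14.8] move mm [77.9  5.4 14.9] z 0.13508335766968183 w 0.032369097082959826
tip [ 0.4632 -0.2586] deg mod90 84.6 size mm [10.6 10.4] area mm2 104.1
tip px [318.5 105.1] tool x yaw 0.0 rz to turn 5.4 spindle in tool mm [77.4  5.3  0.1] bore in tool [ -0.3  -0.5 -14.8] move mm [77.7  5.8 14.9] z 0.1351272368135576 w 0.032298505303436774
tip [ 0.4633 -0.2586] deg mod90 85.8 size mm [10.1  9.8] area mm2 93.0
tip px [318.7 105.3] tool x yaw 0.0 rz to turn 4.3 spindle in tool mm [77.4  5.3  0.1] bore in tool [ -0.2  -0.6 -14.8] move mm [77.7  5.9 14.9] z 0.13508884841528015 w 0.03241157106555906
[(242, 37, 135, 136), (244, 40, 134, 136), (246, 40, 135, 136), (248, 66, 133, 146), (250, 108, 131, 157), (252, 136, 135, 159), (254, 181, 137, 160), (256, 147, 138, 157), (258, 47, 134, 139), (260, 32, 135, 136), (262, 34, 133, 136), (264, 32, 135, 136), (266, 35, 134, 135), (268, 33, 134, 136), (270, 33, 134, 136
[... 1944 characters left out ...]
5 164 142 142 139 136 187 219 222 222 221 222 207 124  70  67
   70  86 100]
 [197 196 196 177 142 140 138 137 172 194 200 203 207 208 199 133  76  67
   73  90  95]
 [200 199 200 192 156 141 141 139 139 140 144 146 151 157 154 134 116 116
  107 102 128]
 [200 201 202 200 178 139 140 137 138 139 135 132 133 130 132 135 136 131
  116 105 138]
 [200 200 199 199 195 165 140 139 136 136 137 137 136 132 134 138 135 125
  107 129 176]
 [200 201 201 200 199 191 167 143 133 137 137 137 138 134 134 131 119 161
  178 183 198]
 [203 200 201 201 200 201 198 180 158 145 139 139 135 143 148 147 139 180
  201 200 201]
 [204 203 202 204 204 203 202 202 198 192 185 182 187 191 199 200 198 201
  202 202 202]]
```

Spindle 3 is at (0.4633, -0.2585) and -5°. The walnut bore is at (313, 264.4). I'll align and hover.

drive_tool(increments=[{"dp":[0,0,0],"dr":[0,0,5],"grip":0.0},{"dp":[0.03,-0.001,0],"dr":[0,0,0],"grip":0.0},{"dp":[0.03,0,0],"dr":[0,0,0],"grip":0.0},{"dp":[0.018,0,0],"dr":[0,0,0],"grip":0.0},{"dp":[0,0,0],"dr":[0,0,0],"grip":0.0},{"dp":[0,0,0.02],"dr":[0,0,0],"grip":0.0},{"dp":[0,0,0.02],"dr":[0,0,0],"grip":0.0},{"dp":[0,0,0.015],"dr":[0,0,0],"grip":0.0},{"dp":[0,0,0],"dr":[0,0,0],"grip":0.0},{"dp":[0,0,0],"dr":[0,0,0],"grip":0.0},{"dp":[0,0,0],"dr":[0,0,0],"grip":0.0}])

```text
time_s: 30.8
tcp_pos: [0.4631, -0.2605, 0.0807]
tcp_rot: [3.137, -0.14, 0.003]
force: [-0.2, 0.0, 0.4]
width: 0.0324
gripper_force: 61.1
```

```bash
python3 - <<'E'
from h import *
p,A,s=pose();v=A.T@(np.r_[.4633,-.2585,p[2]]-p);print(v*1e3,p,s['force'],s['width'])
E
```

```text
[-0.01525377 -1.99486323 -0.00280146] [ 0.46313754 -0.2604883   0.08068762] [-0.245901    0.02780808  0.44250358] 0.03242274900390456
```

drive_tool(increments=[{"dp":[0.0003,-0.0013,0],"dr":[0,0,0],"grip":0.0},{"dp":[0,0,0.006],"dr":[0,0,0],"grip":0.0},{"dp":[0,0,0.006],"dr":[0,0,0],"grip":0.0},{"dp":[0,0,0.005],"dr":[0,0,0],"grip":0.0},{"dp":[0,0,0.005],"dr":[0,0,0],"grip":0.0},{"dp":[0,0,0.005],"dr":[0,0,0],"grip":0.0},{"dp":[0,0,0.005],"dr":[0,0,0],"grip":0.0},{"dp":[0,0,0.005],"dr":[0,0,0],"grip":0.0},{"dp":[0,0,0.004],"dr":[0,0,0],"grip":0.0},{"dp":[0,0,0],"dr":[0,0,0],"grip":0.0}])

```text
time_s: 31.8
tcp_pos: [0.4632, -0.2589, 0.0375]
tcp_rot: [-3.138, 0.141, -0.001]
force: [3.9, -0.0, -2.7]
width: 0.0326
gripper_force: 61.0
```

drive_tool(increments=[{"dp":[0,0,0.003],"dr":[0,0,0],"grip":0.0},{"dp":[0,0,0.003],"dr":[0,0,0],"grip":0.0},{"dp":[0,0,0],"dr":[0,0,0],"grip":0.0},{"dp":[0,0,0],"dr":[0,0,0],"grip":0.0}])

```text
time_s: 32.2
tcp_pos: [0.4633, -0.259, 0.0359]
tcp_rot: [3.138, -0.14, 0.001]
force: [-4.2, 3.3, 16.7]
width: 0.0327
gripper_force: 63.0
```

drive_tool(increments=[{"dp":[0,0,0],"dr":[0,0,0],"grip":0.05},{"dp":[0,0,0],"dr":[0,0,0],"grip":0.05},{"dp":[0,0,-0.02],"dr":[0,0,0],"grip":0.05},{"dp":[0,0,-0.04],"dr":[0,0,0],"grip":0.05},{"dp":[0,0,-0.045],"dr":[0,0,0],"grip":0.05},{"dp":[-0.0286,-0.041,0],"dr":[0,0,0],"grip":0.05},{"dp":[-0.0286,-0.041,0],"dr":[0,0,0],"grip":0.05},{"dp":[-0.0286,-0.041,0],"dr":[0,0,0],"grip":0.05},{"dp":[0,0,0],"dr":[0,0,5],"grip":0.05},{"dp":[0,0,0],"dr":[0,0,0],"grip":0.05},{"dp":[0,0,0],"dr":[0,0,0],"grip":0.05}])

```text
time_s: 33.3
tcp_pos: [0.3885, -0.129, 0.137]
tcp_rot: [3.129, -0.275, -0.001]
force: [0.2, -0.4, 0.1]
width: 0.0499
gripper_force: 0.0
```

```bash
cat >> h.py <<'E'
def blue(im,cam,z):
    hsv=cv2.cvtColor(im,cv2.COLOR_BGR2HSV); m=cv2.inRange(hsv,(100,110,40),(122,255,255)); m=cv2.morphologyEx(m,cv2.MORPH_CLOSE,np.ones((15,15)))
    cs,_=cv2.findContours(m,cv2.RETR_EXTERNAL,cv2.CHAIN_APPROX_NONE)
    for k in sorted(cs,key=cv2.contourArea)[-2:]:
        q=w(cam,k.reshape(-1,2),z)[:,:2]; c,s,a=cv2.minAreaRect((q*1e5).astype(np.float32))
        if s[0]<s[1]: a+=90; s=s[::-1]
        print('blue',np.round(np.array(c)/1e5,4),'long',round((a+90)%180-90,1),np.round(np.array(s)/100,1),'px',k.reshape(-1,2).mean(0).round())
E
python3 - <<'E'
from h import *
im,c=shot("wrist","w14"); p,A,s=pose();print(p,s['width'])
blue(im,c,.05); print(px(c,[.4668,-.143,.05])); hole(im,c,[.4668,-.143],.05); hole(im,c,[.4633,-.2585],.05)
tip(im,c,px(c,[.4668,-.143,.058])[0])
go(.4668,-.143,.034,-100)
E
```

```text
[ 0.38877261 -0.12927822  0.13712738] 0.05034980025023639
blue [ 0.4661 -0.1431] long -9.8 [80.2 32.8] px [314. 101.]
[[313.85227982 104.03685832]]
  yellow [ 0.4663 -0.1427] px [313.5 104.8] deg 80.0 [19.1 18.7]
  nonyellow [ 0.4672 -0.142 ] px [312.5 103.7] deg 80.0 [24.9 23.3]
  yellow [ 0.4751 -0.2566] px [462.9  64.3] deg 80.0 [1.  0.9]
  yellow [ 0.4624 -0.2585] px [466.  82.] deg 84.1 [20.9 20.4]
  nonyellow [ 0.4656 -0.2574] px [464.4  77.7] deg 87.8 [23.5 22.8]
  nonyellow [ 0.4628 -0.2598] px [467.7  81. ] deg 86.8 [16.6 13.6]
tip [ 0.4662 -0.1427] deg mod90 80.0 size mm [18.9 18.3] area mm2 339.8
shift mm [ 79.2  -0.2 103.1] rz -0.08372867141802942 cur yaw of tool y -100.1 tilt [-0. -0. -1.]
```

Blue is at (0.4663, -0.1428) and -10°. Walnut's bore reads on spindle 3. I'll grip blue.

drive_tool(increments=[{"dp":[0.03,0,0],"dr":[0,0,0],"grip":0.05},{"dp":[0.03,0,0],"dr":[0,0,0],"grip":0.05},{"dp":[0.0187,0,0.02],"dr":[0,0,0],"grip":0.05},{"dp":[0,0,0.03],"dr":[0,0,0],"grip":0.05},{"dp":[0,0,0.03],"dr":[0,0,0],"grip":0.05},{"dp":[0,0,0.02],"dr":[0,0,0],"grip":0.05},{"dp":[0,0,0.004],"dr":[0,0,0],"grip":0.05},{"dp":[0,0,0],"dr":[0,0,0],"grip":0.05},{"dp":[0,0,0],"dr":[0,0,0],"grip":0.0},{"dp":[0,0,0],"dr":[0,0,0],"grip":0.0},{"dp":[0,0,0],"dr":[0,0,0],"grip":0.0},{"dp":[0,0,0],"dr":[0,0,0],"grip":0.0}])

```text
time_s: 34.55
tcp_pos: [0.4673, -0.1432, 0.0349]
tcp_rot: [3.128, -0.277, 0.006]
force: [-0.1, -0.6, 5.1]
width: 0.0322
gripper_force: 62.1
```

drive_tool(increments=[{"dp":[0,0,-0.01],"dr":[0,0,0],"grip":0.0},{"dp":[0,0,-0.02],"dr":[0,0,0],"grip":0.0},{"dp":[0,0,-0.03],"dr":[0,0,0],"grip":0.0},{"dp":[0,0,-0.04],"dr":[0,0,0],"grip":0.0},{"dp":[0,0,-0.04],"dr":[0,0,0],"grip":0.0},{"dp":[0,0,0],"dr":[0,0,0],"grip":0.0}])

```text
time_s: 35.15
tcp_pos: [0.4689, -0.1437, 0.1807]
tcp_rot: [3.125, -0.277, 0.019]
force: [-0.3, -0.4, 0.7]
width: 0.0325
gripper_force: 62.2
```

drive_tool(increments=[{"dp":[0.003,-0.0416,0],"dr":[0,0,0],"grip":0.0},{"dp":[0.003,-0.0416,0],"dr":[0,0,0],"grip":0.0},{"dp":[0.003,-0.0416,0],"dr":[0,0,0],"grip":0.0},{"dp":[0.003,-0.0416,0],"dr":[0,0,0],"grip":0.0},{"dp":[0.003,-0.0416,0],"dr":[0,0,0],"grip":0.0},{"dp":[0.003,-0.0416,0],"dr":[0,0,0],"grip":0.0},{"dp":[0.003,-0.0416,0],"dr":[0,0,0],"grip":0.0},{"dp":[0.003,-0.0416,0],"dr":[0,0,0],"grip":0.0},{"dp":[0.003,-0.0416,0],"dr":[0,0,0],"grip":0.0},{"dp":[0,0,0],"dr":[0,0,0],"grip":0.0},{"dp":[0,0,0],"dr":[0,0,0],"grip":0.0}])

```text
time_s: 36.25
tcp_pos: [0.5576, 0.2218, 0.1721]
tcp_rot: [3.128, -0.274, -0.004]
force: [-0.5, -0.6, -0.8]
width: 0.0325
gripper_force: 62.2
```

drive_tool(increments=[{"dp":[0,0,0.03],"dr":[0,0,0],"grip":0.0},{"dp":[0,0,0.04],"dr":[0,0,0],"grip":0.0},{"dp":[0,0,0.04],"dr":[0,0,0],"grip":0.0},{"dp":[0,0,0.02],"dr":[0,0,0],"grip":0.0},{"dp":[0,0,0.01],"dr":[0,0,0],"grip":0.0},{"dp":[0,0,0],"dr":[0,0,0],"grip":0.0},{"dp":[0,0,0],"dr":[0,0,0],"grip":0.0}])

```text
time_s: 36.95
tcp_pos: [0.5594, 0.2208, 0.0348]
tcp_rot: [-3.129, 0.279, -0.004]
force: [-0.2, -0.9, 0.2]
width: 0.0328
gripper_force: 62.2
```

drive_tool(increments=[{"dp":[0,0,0.004],"dr":[0,0,0],"grip":0.0},{"dp":[0,0,0.001],"dr":[0,0,0],"grip":0.0},{"dp":[0,0,0],"dr":[0,0,0],"grip":0.05},{"dp":[0,0,0],"dr":[0,0,0],"grip":0.05},{"dp":[0,0,-0.02],"dr":[0,0,0],"grip":0.05},{"dp":[0,0,-0.04],"dr":[0,0,0],"grip":0.05},{"dp":[0,0,-0.05],"dr":[0,0,0],"grip":0.05},{"dp":[0,0,-0.04],"dr":[0,0,0],"grip":0.05},{"dp":[-0.04,0,0],"dr":[0,0,0],"grip":0.05},{"dp":[-0.03,0,0],"dr":[0,0,0],"grip":0.05},{"dp":[0,0,0],"dr":[0,0,0],"grip":0.05},{"dp":[0,0,0],"dr":[0,0,0],"grip":0.05}])

```text
time_s: 38.15
tcp_pos: [0.4895, 0.2338, 0.1787]
tcp_rot: [-3.129, 0.276, -0.003]
force: [1.1, 0.6, -0.0]
width: 0.0502
gripper_force: 0.0
```

```bash
python3 - <<'E'
from h import *
im,c=shot("wrist","w15"); p,A,s=pose();print(p,s['width'])
blue(im,c,.044)
it,ct=shot("top"); st,cs_=shot("side","s2")
for n,P in(('cherry',[.5823,-.1457]),('oak',[.5793,-.2616]),('walnut',[.4633,-.2585])):
    print(n,px(ct,[*P,.05])); hole(it,ct,P,.05,rad=.014); bar(it,ct,px(ct,[*P,.05])[0],z=.05,half=26)
T=[cv2.resize(im,(480,300)),cv2.resize(it[140:300,330:500],(320,300),interpolation=cv2.INTER_CUBIC)]
B=[cv2.resize(st[190:390,220:540],(480,300),interpolation=cv2.INTER_CUBIC),cv2.resize(it[100:220,130:330],(320,300))]
cv2.imwrite('pics/final.png',np.vstack([np.hstack(T),np.hstack(B)]))
hsv=cv2.cvtColor(im,cv2.COLOR_BGR2HSV); m=cv2.inRange(hsv,(18,140,110),(32,255,255)); n,l,stt,ce=cv2.connectedComponentsWithStats(m)
print([(stt[i].tolist()) for i in range(1,n) if stt[i][4]>60])
E
```

```text
[0.48996887 0.23358373 0.17843988] 0.0496617632845476
blue [0.558 0.222] long -9.1 [79.6 31.7] px [313. 115.]
cherry [[400.86350826 199.58748034]]
  yellow [ 0.5847 -0.1426] px [399.5 198.5] deg 0.2 [32.3 31.8]
  nonyellow [ 0.5988 -0.1559] px [405.3 192.5] deg 1.1 [4.3 5.2]
  nonyellow [ 0.5829 -0.1471] px [401.5 199.3] deg 44.4 [14.  14.7]
seed [ 0.5823 -0.1457  0.05  ] rect c [ 0.5862 -0.1475] long deg 31.0 size mm [118.1 110.5]
oak [[451.54766235 201.8158769 ]]
  yellow [ 0.5975 -0.2741] px [456.9 194. ] deg 1.1 [2.  2.3]
  yellow [ 0.5822 -0.2592] px [450.5 200.5] deg 89.6 [31.8 32.4]
  nonyellow [ 0.5965 -0.2715] px [455.8 194.4] deg 55.7 [11.   4.7]
  nonyellow [ 0.5796 -0.2628] px [452.1 201.7] deg 57.3 [15.3 15. ]
seed [ 0.5793 -0.2616  0.05  ] rect c [ 0.5815 -0.2594] long deg -0.2 size mm [115.5 112.4]
walnut [[450.61285755 252.85781015]]
  yellow [ 0.4777 -0.2549] px [449.  246.4] deg 63.1 [0.3 0.6]
  yellow [ 0.4628 -0.2591] px [450.9 253.1] deg 82.9 [21.  22.2]
  nonyellow [ 0.4629 -0.2595] px [451.1 253.1] deg 89.5 [15.3 15. ]
  nonyellow [ 0.4663 -0.256 ] px [449.5 251.5] deg 1.0 [31.2 32.2]
seed [ 0.4633 -0.2585  0.05  ] rect c [ 0.4582 -0.2705] long deg -3.7 size mm [91.8 71.5]
[[363, 216, 24, 27, 257], [267, 236, 93, 29, 979]]
```

View pics/final.png

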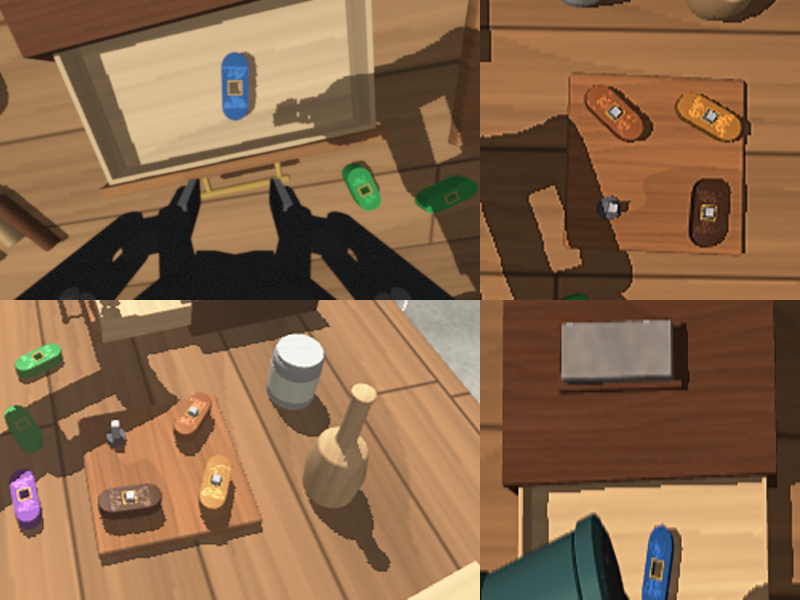

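The final picture shows blue flat in the drawer at (235,88), with cherry, oak and walnut seated on three spindles. The bystanders are untouched. Now I'll close the drawer by pushing its bar with shut fingers.

drive_tool(increments=[{"dp":[-0.039,0.0088,0],"dr":[0,0,0],"grip":0.0},{"dp":[-0.039,0.0088,0],"dr":[0,0,0],"grip":0.0},{"dp":[-0.039,0.0088,0],"dr":[0,0,-6.5],"grip":0.0},{"dp":[0,0,0],"dr":[0,0,-6.5],"grip":0.0},{"dp":[0,0,0],"dr":[0,0,0],"grip":0.0},{"dp":[0,0,0.04],"dr":[0,0,0],"grip":0.0},{"dp":[0,0,0.04],"dr":[0,0,0],"grip":0.0},{"dp":[0,0,0.04],"dr":[0,0,0],"grip":0.0},{"dp":[0,0,0.022],"dr":[0,0,0],"grip":0.0},{"dp":[0,0,0],"dr":[0,0,0],"grip":0.0},{"dp":[0,0,0],"dr":[0,0,0],"grip":0.0}])

```text
time_s: 39.4
tcp_pos: [0.3708, 0.2282, 0.0365]
tcp_rot: [3.14, 0.075, -0.0]
force: [-0.3, 0.0, 0.5]
width: -0.0001
gripper_force: 0.0
```

drive_tool(increments=[{"dp":[0.015,0,0],"dr":[0,0,0],"grip":0.0},{"dp":[0.015,0,0],"dr":[0,0,0],"grip":0.0},{"dp":[0.008,0,0],"dr":[0,0,0],"grip":0.0},{"dp":[0.015,0,0],"dr":[0,0,0],"grip":0.0},{"dp":[0.017,0,0],"dr":[0,0,0],"grip":0.0},{"dp":[0.017,0,0],"dr":[0,0,0],"grip":0.0},{"dp":[0.017,0,0],"dr":[0,0,0],"grip":0.0},{"dp":[0.017,0,0],"dr":[0,0,0],"grip":0.0},{"dp":[0.017,0,0],"dr":[0,0,0],"grip":0.0},{"dp":[0.017,0,0],"dr":[0,0,0],"grip":0.0},{"dp":[0.015,0,0],"dr":[0,0,0],"grip":0.0},{"dp":[0.01,0,0],"dr":[0,0,0],"grip":0.0}])

```text
time_s: 40.6
tcp_pos: [0.551, 0.2372, 0.0369]
tcp_rot: [-3.14, -0.077, -0.001]
force: [-2.1, -0.1, 1.0]
width: -0.0004
gripper_force: 0.7
```

drive_tool(increments=[{"dp":[0.005,0,0],"dr":[0,0,0],"grip":0.0},{"dp":[0.005,0,0],"dr":[0,0,0],"grip":0.0},{"dp":[0,0,0],"dr":[0,0,0],"grip":0.0}])

```text
time_s: 40.9
tcp_pos: [0.56, 0.2377, 0.0363]
tcp_rot: [-3.141, -0.078, -0.001]
force: [0.8, -0.6, -0.2]
width: 0.0002
gripper_force: 0.0
```

drive_tool(increments=[{"dp":[0.005,0,0],"dr":[0,0,0],"grip":0.0},{"dp":[0.005,0,0],"dr":[0,0,0],"grip":0.0},{"dp":[0.003,0,0],"dr":[0,0,0],"grip":0.0},{"dp":[0.003,0,0],"dr":[0,0,0],"grip":0.0},{"dp":[0,0,0],"dr":[0,0,0],"grip":0.0}])

```text
time_s: 41.4
tcp_pos: [0.5688, 0.2382, 0.036]
tcp_rot: [3.139, 0.08, -0.026]
force: [-19.8, -2.7, 11.4]
width: 0.0002
gripper_force: 9.5
```

The stop was reached at about 20 N. I'll back off, lift and check.

drive_tool(increments=[{"dp":[-0.01,0,0],"dr":[0,0,0],"grip":0.0},{"dp":[-0.03,0,0],"dr":[0,0,0],"grip":0.0},{"dp":[-0.03,0,0],"dr":[0,0,0],"grip":0.0},{"dp":[0,0,-0.04],"dr":[0,0,0],"grip":0.0},{"dp":[0,0,-0.05],"dr":[0,0,0],"grip":0.0},{"dp":[0,0,-0.05],"dr":[0,0,0],"grip":0.0},{"dp":[-0.05,0,-0.02],"dr":[0,0,0],"grip":0.0},{"dp":[-0.05,0,0],"dr":[0,0,0],"grip":0.0},{"dp":[0,0,0],"dr":[0,0,0],"grip":0.0},{"dp":[0,0,0],"dr":[0,0,0],"grip":0.0}])

```text
time_s: 42.4
tcp_pos: [0.4088, 0.2302, 0.195]
tcp_rot: [-3.14, -0.08, -0.004]
force: [-0.4, 0.3, -0.3]
width: 0.0001
gripper_force: 0.0
```

```bash
python3 - <<'E'
from h import *
im,c=shot("wrist","w16"); p,A,s=pose();print(p,s['force'],s['time_s'])
for P in([.5855,.24,.047],[.62,.24,.074],[.626,.24,.085]): print(P,px(c,P))
u=px(c,[.5855,.24,.047])[0]; col=int(u[0])
lab=cv2.cvtColor(im,cv2.COLOR_BGR2LAB).astype(int)
for v in range(max(int(u[1])-70,0),int(u[1])+12,2): print(v,np.round(w(c,[col,v],.085)[0,0],3),np.round(w(c,[col,v],.047)[0,0],3),lab[v,col-3:col+4].mean(0).round().astype(int).tolist())
it,ct=shot("top")
for n,P in(('cherry',[.5823,-.1457]),('oak',[.5793,-.2616]),('walnut',[.4633,-.2585])):
    print(n); hole(it,ct,P,.05,rad=.011)
E
```

```text
[0.4097301  0.23026259 0.19510857] [ 0.05591578 -0.72237629  1.15149916] 42.45
[0.5855, 0.24, 0.047] [[312.73425105 -10.35396174]]
[0.62, 0.24, 0.074] [[315.05220867 -78.91378694]]
[0.626, 0.24, 0.085] [[315.61794188 -99.4631532 ]]
0 0.565 0.578 [150, 138, 157]
cherry
  yellow [ 0.5761 -0.1507] px [403.1 202.3] deg 1.0 [5.2 6.4]
  yellow [ 0.5848 -0.1426] px [399.5 198.5] deg 0.2 [23.  22.6]
  nonyellow [ 0.5832 -0.1473] px [401.6 199.2] deg 40.8 [14.8 15.8]
oak
  yellow [ 0.5735 -0.2682] px [454.4 204.4] deg 89.5 [4.6 5. ]
  yellow [ 0.5823 -0.2592] px [450.5 200.5] deg 89.6 [22.6 23.3]
  nonyellow [ 0.5794 -0.2631] px [452.2 201.8] deg 56.4 [15.8 15.5]
walnut
  yellow [ 0.4569 -0.266 ] px [453.9 255.7] deg 89.5 [2.3 3.1]
  yellow [ 0.4643 -0.258 ] px [450.4 252.4] deg 89.6 [18.4 18.5]
  nonyellow [ 0.4663 -0.256 ] px [449.5 251.5] deg 1.0 [22.2 22.9]
  nonyellow [ 0.4628 -0.2595] px [451.1 253.1] deg 89.5 [15.3 14.9]
```

```bash
python3 - <<'E'
from h import *
it,ct=shot("top","t3"); a=cv2.imread('pics/top0.png')
for col in(165,290,305): print(col,[(v,a[v,col].tolist(),it[v,col].tolist()) for v in range(168,192,2)])
st,cs=shot("side","s3"); hs=cv2.cvtColor(st,cv2.COLOR_BGR2HSV)
s0=cv2.imread('pics/side0.png')
print(px(cs,[.5855,.24,.047]),px(cs,[.5715,.24,.047]))
for im,n in((s0,'start'),(st,'now')):
    m=cv2.inRange(cv2.cvtColor(im,cv2.COLOR_BGR2HSV),(18,150,90),(28,255,255)); m[:140]=0;m[200:]=0;m[:,:285]=0;m[:,345:]=0
    ys,xs=np.nonzero(m); print(n,len(xs),[(int(v),int(xs[ys==v].min())) for v in np.unique(ys)[::4]])
E
```

```text
165 [(168, [34, 53, 88], [37, 59, 98]), (170, [34, 51, 86], [37, 57, 95]), (172, [35, 55, 95], [40, 62, 104]), (174, [44, 63, 81], [47, 73, 111]), (176, [48, 68, 87], [60, 104, 166]), (178, [56, 82, 105], [60, 104, 166]), (180, [99, 142, 181], [55, 96, 155]), (182, [51, 90, 148], [20, 34, 53]), (184, [56, 96, 153], [19, 32, 48]), (186, [60, 102, 167], [70, 113, 167]), (188, [17, 29, 45], [71, 113, 163]), (190, [15, 29, 49], [70, 113, 165])]
290 [(168, [35, 53, 93], [40, 60, 102]), (170, [24, 36, 54], [21, 30, 41]), (172, [41, 60, 76], [55, 95, 152]), (174, [108, 157, 200], [52, 93, 151]), (176, [123, 175, 223], [60, 103, 163]), (178, [44, 78, 127], [17, 30, 45]), (180, [50, 87, 138], [22, 36, 58]), (182, [52, 90, 146], [68, 107, 158]), (184, [23, 41, 66], [70, 110, 161]), (186, [16, 28, 47], [72, 114, 166]), (188, [65, 103, 148], [71, 113, 165]), (190, [66, 108, 155], [73, 119, 169])]
305 [(168, [34, 53, 92], [37, 57, 98]), (170, [29, 42, 56], [29, 52, 84]), (172, [29, 42, 53], [61, 104, 169]), (174, [116, 169, 217], [61, 106, 170]), (176, [96, 138, 175], [61, 104, 167]), (178, [51, 90, 147], [16, 29, 47]), (180, [55, 96, 155], [20, 32, 49]), (182, [62, 107, 171], [71, 115, 166]), (184, [12, 25, 38], [70, 112, 163]), (186, [17, 30, 48], [71, 115, 167]), (188, [60, 97, 144], [70, 112, 165]), (190, [67, 108, 156], [74, 118, 171])]
[[311.14350221 161.96411344]] [[306.45927652 162.67784485]]
start 0 []
now 0 []
```

The pale rim and gap have gone, and the drawer front now meets the chest. The drawer is shut, so I'll hand the job in.

```bash
python3 -c "
from rig import order
print(order.job_done())"
```

```text
the job is handed in; nothing more can be done
None
```

The job is handed in with no verdict returned: my last checks showed the cherry, oak and walnut handles fully home on three spindles, the one blue handle laid flat in the drawer, and the drawer shut.

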